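# Back the specimen wheel up by one notch

## Task

The specimen wheel has been fed one station too far: with a fingertip under the upturned end of its ratchet pawl, lift the pawl and swing it right over until it rests thrown back, then push the wheel backward (clockwise seen from above; it has finger pegs for this) by exactly one notch. Finally push the pawl back over with the fingertip so that it drops fully home in the new notch, and take the hand away. Nothing is picked up or carried: the vials stay standing in the wheel, and the rack, jar and dish around it stay where they are.

Things in the scene. Friction and masses are not known exactly. Their poses are not given: they have to be found in the camera images.
- wheel_hub (a point): Centre of the specimen wheel, on its flat upper face, 38 mm above the table: a level steel disc, 200 mm across and 16 mm thick, on an upright axle. A hub cap of 20 mm radius rises 14 mm at the middle. Three black cups, 29 mm wide and 16 mm high, stand 40 mm from the axle, midway between the pegs. Its axes turn with the wheel (z up)
- stand: The grey stand of wheel and pawl, fixed to the table: a plate 230 (its x) x 280 (its y) x 12 mm. Its origin lies on the table under the axle, z up; the pawl's hinge lies along its +y from there, and the plate reaches 112 mm to the -y side and 168 mm to the +y side
- notch (a point): Floor of the notch that the pawl sits in at the start, 91 mm from the axle on the wheel's upper face (turns with the wheel). Between the notches stand 12 saw teeth, 30 degrees apart, from 78 to 100 mm off the axle and 10 mm high, each with one upright face and one ramp. With the pawl down, the upright faces block backward turning; forward, the ramps lift the pawl
- wheel (a joint): Turn of the wheel (rad): positive = counter-clockwise from above = forward, negative = backward; within 0.03 of 0 at the start. One notch back is -0.524. Friction (about 1.5 N at a peg) holds it where it is left. The pawl drops fully home only within about 0.10 rad of a whole notch; if the wheel is short of the backward notch it lands on a ramp, and drops in when the wheel is pushed on
- pawl_hinge (a point): Middle of the pawl's hinge pin, 128 mm from the axle and 62 mm above the table, between two grey cheeks 41 mm wide overall, 22 mm deep and 72 mm high. The pin is level and square to the line from the axle to the hinge. This point does not move
- pawl_nose (a point): Centre of the underside of the pawl's nose, 8 mm wide, which sits in a notch when down. The pawl is a dark steel arm, 14 mm wide and 10 mm thick, that reaches level from the hinge 44 mm towards the axle; the nose hangs under its end, 37 mm inward of the hinge and 22 mm below it
- pawl_end (a point): Centre of the cross-bar (24 mm long, 12 mm thick) at the pawl's upturned end. When down it is 52 mm inward of the hinge and 46 mm above it (108 mm above the table), on a 22 mm wide tab that rises, leaning slightly inward, from the arm's end. Inward of and below it is free room for a fingertip, which lifts the pawl by pushing tab and bar outward and upward round the hinge
- pawl (a joint): Angle of the pawl (rad): 0 = down, fully home; grows as it is lifted; clear of the teeth above 0.3; 1.62 = thrown back on its stop, with the cross-bar 48 mm outward of the hinge and 50 mm above it. It swings freely by its weight (about 1 N at its end): below about 1.26 it falls down, above it falls outward. Pushed inward past that balance point it drops
- peg0 (a point): Centre of the top of one of the three finger pegs of the wheel: upright steel posts 12 mm thick and 42 mm high, standing 66 mm from the axle and 120 degrees apart; their tops are 80 mm above the table. They turn with the wheel. At the start this one stands 60 degrees clockwise (seen from above) of the pawl
- peg1 (a point): Top of the second peg, alike; at the start 60 degrees counter-clockwise of the pawl
- peg2 (a point): Top of the third peg, alike; at the start on the side of the wheel opposite to the pawl
- vial_a_mid (a point): Middle of a loose capped amber vial, 20 mm thick and 52 mm high, standing in a cup of the wheel, its foot on the wheel's upper face, 40 mm from the axle; z axis along the vial
- vial_b_mid (a point): Middle of a second such vial, 60 mm high, in another cup; z axis along the vial. The third cup, below the pawl's end, is empty at the start
- tube_rack_mid (a point): Middle of a loose dark wooden tube rack, 160 x 90 x 65 mm with tubes to 100 mm height; to be left alone
- jar_mid (a point): Middle of a loose capped amber jar, 56 mm wide and 75 mm high; to be left alone
- dish_mid (a point): Middle of a loose closed glass dish, 92 mm wide and 17 mm high; to be left alone
Things that resemble listed ones, but are neither listed nor needed, are in the scene too. What is shaped like the part that bears vial_b_mid but black or yellow is not meant.

How it is judged:
By the outcome, as a careful person would: the job done as asked, in the order asked, and still so for the second after the job is handed in, with the robot touching nothing.
It also fails if it takes over 58 s, if anything falls off the work surface, if the arm or the gripper's body presses on something with over 40 N, if the wrist force passes 120 N, or if a joint passes its speed limit or range.

## Robot

A 6-joint arm with a two-finger parallel gripper is mounted at the origin on the work surface. World frame = base frame: x ahead of the robot, y to its left, z up, the work surface at z = 0. Lengths are in mm, angles in degrees, forces in N, time in s.
With the tool pointing down it reaches from about 350 to 850 mm from the base axis. Payload 8.1 kg.
Tool frame: the origin (TCP) lies on the mounting face of the last link; the fingertips stand 173 mm ahead of it and the grasp point (between the pads) lies 155 mm ahead of it; z points along the fingers, y is the direction in which the jaws open and shut (so a half turn about z gives the same grasp; the last joint's range is limited). The gripper opens to 85 mm and grips with 20 to 120 N. Pads are 22 mm wide; open, the fingers measure 114 mm over their backs; the gripper's body (76 mm by 85 mm) begins 54 mm behind the grasp point. The pads swing forward as they close: fully open they stand 13 mm farther back than shut.
Start: joints at [69.993, 7.471, 85.268, -0, 87.261, -4.893], TCP at [156.429, 579.255, 404.692] pointing down, gripper open.
Joint ranges: [-169.43, 169.43], [-51.17, 129.36], [1.28, 143.12], [-76.62, 256.62], [0, 156.53], [-152.29, 152.29]. Speed limits (degrees/s): [136.94, 136.94, 159.86, 180, 180, 180].

## Interface

Orientations are given as [roll, pitch, yaw] about the fixed x, y, z axes, in that order (R = Rz(yaw) Ry(pitch) Rx(roll)).
In Python, from bench import * gives the robot as it stands.
- The arm moves only by the shell command python3 -m jog 'ROWS' [FORCE]. ROWS is JSON, a list of rows, each an object of numbers: "tx", "ty", "tz": the shift along the tool's x, y, z as a fraction of full scale; "ax", "ay", "az": the turn, a rotation vector about the tool's x, y, z as a fraction of full scale; "hand": the opening, from 0 (shut) to 1 (fully open). A call has 1 to 5 rows; each row is the pose to reach, as a shift and turn from the pose commanded when the call began, along the tool's axes at that moment; what a row does not reach only later rows make up. Full scale, the value 1, is 150 mm for a shift and 45 degrees for a turn. A row lasts 1/12 s, in which the tool goes at most 41.7 mm and 7.16 degrees, less where a joint would pass 70% of its speed; a pose out of reach is approached as far as the arm can. A call with a number of a shift or a turn outside -1 to 1 is refused whole. A call with a gripper value outside its range is refused whole. The fingers move at their own pace and stop on an object; FORCE is the grip in N (left out, the last holds). Time passes only in rows, so rows that repeat a pose let the fingers close. It gives the time, the measured TCP pose, the force and the opening at its end, in the units of the state.
- sense(): the state, without advancing time (a new reading comes with each control period).
- snapshot(name): name is "scene" or "side" or "wrist"; returns a dict with "pixels" (480x640x3 uint8, red, green, blue), "z_map" (480x640 float32, mm along the optical axis (not along the pixel's ray), 0 where there is no reading), "intrinsics" (3x3 intrinsics, pixels), "R" (3x3) and "t" (3): a world point X has camera coordinates R X + t. Camera axes: x right, y down, z forward; pixel columns grow to the right and rows downward; lengths in mm; the calibration is good to about 2 mm. The wrist camera is an equidistant fisheye: a pixel r from the principal point sees the ray r / f radians off the axis. A picture is of the moment at which its call begins.
- hand_in(): hands the job in, once; it reports no verdict.
The state is a dict: "time": time; "joint_pos": joint angles; "qd": joint speeds; "joint_efforts": joint torques, N m; "tool_pos": TCP position; "tcp_rot": TCP orientation; "ft_force": force on the tool from outside, world axes, zero at the start; "wrist_torque": the same for the moment, N m; "finger_gap": finger opening in mm.
Only numpy, scipy, OpenCV 4.12 (cv2) and the standard library are available. Lean on these libraries where they do the work, as an engineer would, in place of code of your own. Each camera call takes 0.05 s, during which the arm holds its last target.

## Working session

There is one attempt and no reset: what is moved stays moved. The work goes in short steps, Python scripts to look and compute and a shell command to move; the robot and the scene stay as the last step left them, time stands still between calls to the robot, and variables do not carry over. Pictures are saved under pics/ and viewed, and the job is handed in when it is done.

```bash
ls; mkdir -p pics
python3 - <<'E'
from bench import *
import cv2
print(sense())
for n in ["scene","side","wrist"]:
    s=snapshot(n); cv2.imwrite(f"pics/{n}0.png",s["pixels"][:,:,::-1]); print(n,s["intrinsics"],s["R"],s["t"])
E
```

```text
pics
{'time': 0.0, 'joint_pos': array([ 6.99925070e+01,  7.51441098e+00,  8.53297598e+01, -2.76341039e-04,
        8.72633251e+01, -4.89404326e+00]), 'qd': array([-0.05760673,  0.02727021,  0.00629149,  0.03857021, -0.11242404,
       -0.05767964]), 'joint_efforts': array([-3.52562629e-04, -5.69413805e+01, -5.00544655e+01, -1.36702374e-04,
        1.48719270e-02, -6.67389054e-05]), 'tool_pos': array([156.34595376, 579.02457479, 403.64681033]), 'tcp_rot': array([-1.79892872e+02, -8.89583585e-03,  1.64886555e+02]), 'ft_force': array([-0.39394552, -0.02895645, -0.29745911]), 'wrist_torque': array([ 0.01152654, -0.0433528 , -0.04143482]), 'finger_gap': 85.41554356655921}
scene [[448.45027052   0.         316.70274658]
 [  0.         448.45027052 242.99840087]
 [  0.           0.           1.        ]] [[ 0.85933388  0.51126404 -0.01242423]
 [ 0.37398158 -0.64478877 -0.66662225]
 [-0.34883099  0.56820465 -0.74529217]] [-466.32461768 -159.34922881 1164.03700084]
side [[497.84298087   0.         314.24669628]
 [  0.         497.84298087 233.54844305]
 [  0.           0.           1.        ]] [[ 0.99298902 -0.11730453 -0.01457599]
 [-0.08213244 -0.59600189 -0.79877156]
 [ 0.08501221  0.79436855 -0.60145784]] [-544.95463364  112.7949297  1192.56933052]
wrist [[371.64829954   0.         324.18835458]
 [  0.         371.64829954 233.82588422]
 [  0.           0.           1.        ]] [[ 0.26091667  0.96535782 -0.00260411]
 [ 0.91669334 -0.24691614  0.3141747 ]
 [ 0.302648   -0.08436059 -0.94936162]] [-599.1484066   -41.9234707   380.93360701]
```

View pics/scene0.png

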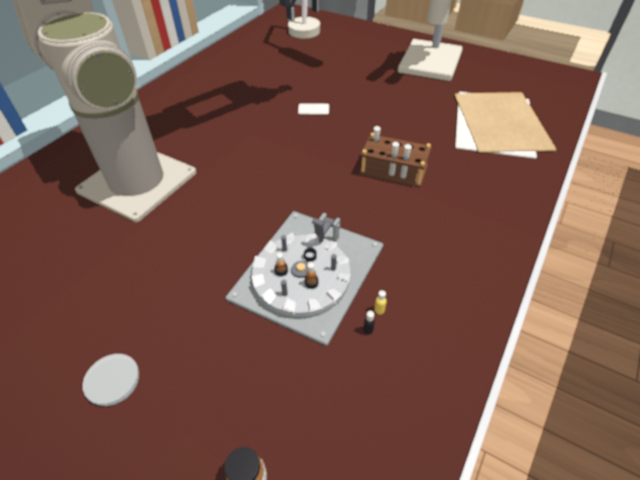

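View pics/side0.png

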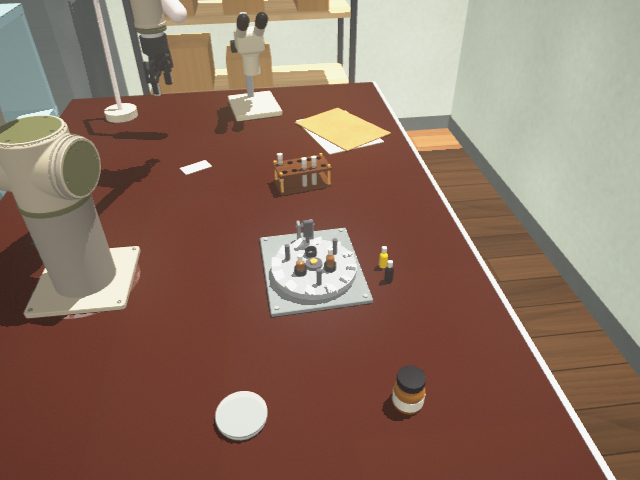

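View pics/wrist0.png

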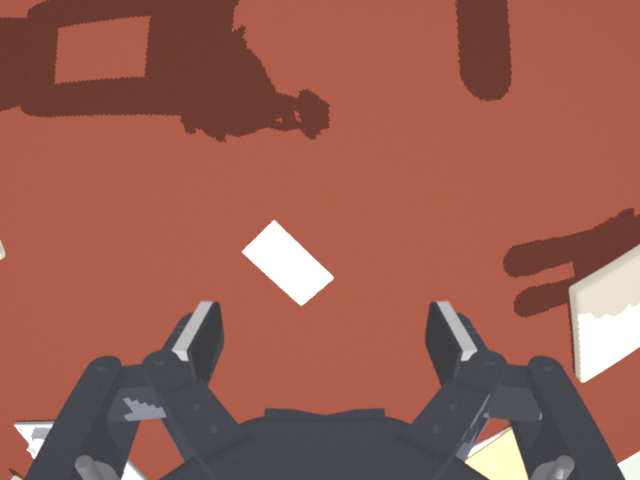

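```bash
cat > h.py <<'E'
from bench import *
import cv2, numpy as np
def cloud(s):
    K=s["intrinsics"];z=s["z_map"].astype(float);v,u=np.mgrid[:480,:640]
    P=np.stack([(u-K[0,2])/K[0,0]*z,(v-K[1,2])/K[1,1]*z,z],-1)
    return (P-s["t"])@s["R"]   # R^T(P-t)
def proj(s,X):
    c=s["R"]@np.asarray(X,float)+s["t"];K=s["intrinsics"]
    return K[0,0]*c[0]/c[2]+K[0,2],K[1,1]*c[1]/c[2]+K[1,2]
def ray(s,u,v,h):
    K=s["intrinsics"];d=s["R"].T@np.array([(u-K[0,2])/K[0,0],(v-K[1,2])/K[1,1],1]);o=-s["R"].T@s["t"]
    return o+d*(h-o[2])/d[2]
def crop(s,name,x0,y0,x1,y1,k):
    im=s["pixels"][y0:y1,x0:x1,::-1];cv2.imwrite("pics/"+name,cv2.resize(im,None,fx=k,fy=k,interpolation=cv2.INTER_CUBIC))
E
python3 - <<'E'
from h import *
for n,b in [("scene",(220,200,400,350)),("side",(250,200,410,320))]:
    s=snapshot(n);crop(s,n+"c0.png",*b,{"scene":4,"side":5}[n] )
    P=cloud(s);x0,y0,x1,y1=b;Q=P[y0:y1,x0:x1].reshape(-1,3);ok=(s["z_map"][y0:y1,x0:x1]>0).ravel();Q=Q[ok]
    C=s["pixels"][y0:y1,x0:x1].reshape(-1,3)[ok].astype(int)
    print(n,np.percentile(Q[:,2],[1,5,50,95,99]))
    pl=Q[(abs(Q[:,2]-12)<5)&(C.max(1)-C.min(1)<45)]
    print("plate",len(pl),pl.min(0),pl.max(0),cv2.minAreaRect(pl[:,:2].astype(np.float32)))
    for lo,hi in [(34,42),(45,51),(70,84),(84,100),(100,120)]:
        q=Q[(Q[:,2]>lo)&(Q[:,2]<hi)];
        if len(q):print(lo,hi,len(q),q.mean(0),q.min(0),q.max(0))
    w=Q[(Q[:,2]>34)&(Q[:,2]<51)]
    print(cv2.minEnclosingCircle(w[:,:2].astype(np.float32)))
E
```

```text
scene [-1.37403741 -0.35143777  3.31304043 49.59069772 80.75995524]
plate 4853 [ 416.85679594 -178.18741063    7.00254217] [722.17518709 113.56687404  16.99914471] ((570.9629516601562, -29.515655517578125), (294.1975402832031, 281.7899475097656), 3.31333065032959)
34 42 4147 [551.21600804 -67.10394892  39.31654667] [ 439.66531343 -159.55699574   34.00967743] [721.85076143  75.52938505  41.99985432]
45 51 875 [542.89558893 -63.16259469  47.5200562 ] [ 443.32294423 -156.35023858   45.00316115] [717.6197418   80.3347929   50.99278842]
70 84 363 [541.72375865 -29.54519417  75.99637563] [ 475.53162643 -130.8085361    70.08345538] [601.12279114  81.24309382  83.96311011]
84 100 119 [544.28288736 -47.53767655  92.02606675] [501.60969497 -87.80528693  84.10167823] [582.44600027  21.97473421  99.86748376]
100 120 85 [540.12202968   7.84580735 110.78050766] [524.39474269 -81.81272557 100.15138391] [580.19425705  22.32099286 117.63353357]
((583.214599609375, -59.87848663330078), 143.57955932617188)
side [-2.56752432 -1.29925146  2.65052002 49.22180615 81.76842297]
plate 3110 [ 417.45641227 -180
[... 207 characters left out ...]
 38.80429399] [ 442.37840831 -162.17005698   34.01478098] [722.02246919  74.19130702  41.99906592]
45 51 562 [540.27285453 -65.28777792  47.412994  ] [ 444.58884713 -159.12562221   45.00620457] [718.32697661  65.87229817  50.98668835]
70 84 240 [540.73682334 -46.54893087  76.46755329] [ 476.87286676 -133.94622348   70.03859884] [601.37657132  78.44590696  83.97304652]
84 100 100 [544.17802857 -42.91931189  92.39374527] [502.97256152 -90.43008822  84.03763709] [581.08194304  21.63556663  99.93389707]
100 120 59 [537.05666178  11.15230174 110.36008621] [524.9022057  -79.6475744  100.25205959] [581.02900703  20.92885502 117.41375797]
((585.2214965820312, -51.48517608642578), 144.64096069335938)
```

View pics/scenec0.png

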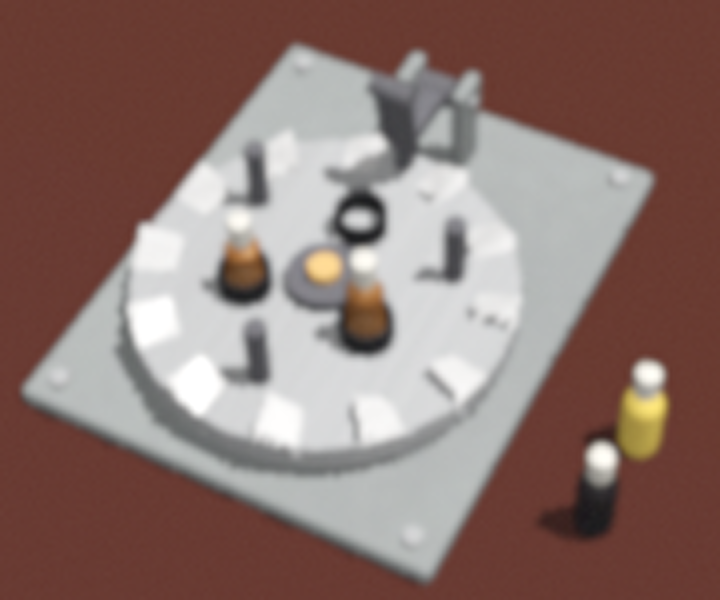

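View pics/sidec0.png

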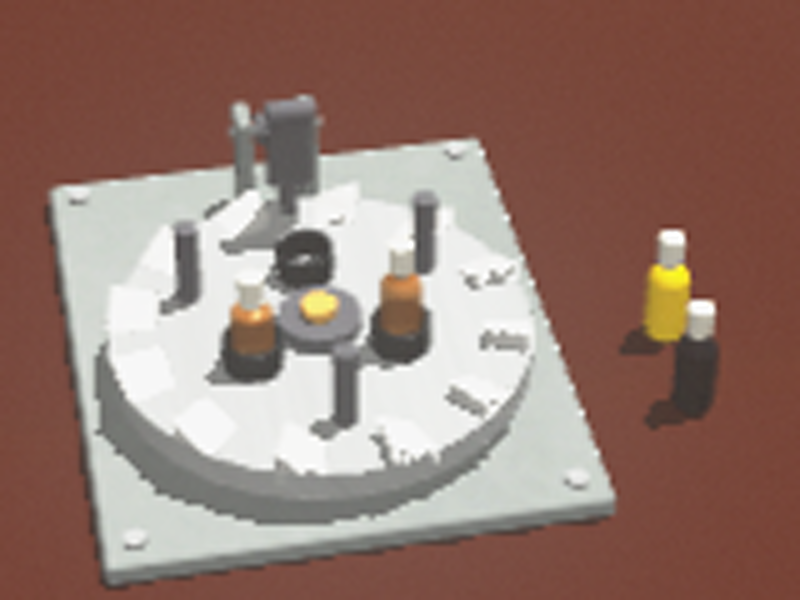

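Run:
```python
from h import *
for n,b in [("scene",(220,200,400,350)),("side",(250,200,410,320))]:
    s=snapshot(n);P=cloud(s);px=s["pixels"].astype(int)
    m=((px.max(2)-px.min(2)<40)&(px.max(2)>95)).astype(np.uint8);mm=np.zeros_like(m);x0,y0,x1,y1=b;mm[y0:y1,x0:x1]=m[y0:y1,x0:x1]
    k,l,st,c=cv2.connectedComponentsWithStats(mm);i=1+np.argmax(st[1:,4]);ct=max(cv2.findContours((l==i).astype(np.uint8),0,1)[0],key=cv2.contourArea)
    # plate points by depth height 12
    g=np.array([ray(s,*p[0],12)[:2] for p in ct if abs(P[p[0][1],p[0][0],2]-12)<6 or P[p[0][1],p[0][0],2]<20],np.float32)
    r=cv2.minAreaRect(g);print(n,"plate",r,cv2.boxPoints(r).round(1).tolist())
    M=(P[...,2]>62)&(P[...,2]<140)&(s["z_map"]>0);Mm=np.zeros_like(m);Mm[y0:y1,x0:x1]=M[y0:y1,x0:x1]
    k,l,st,c=cv2.connectedComponentsWithStats(Mm)
    for j in range(1,k):
        if st[j,4]>8:
            Q=P[l==j];top=Q[Q[:,2]>Q[:,2].max()-5];print(c[j].round(1),st[j,4],"max",Q[:,2].max().round(1),"topmean",top.mean(0).round(1),"med",np.median(Q,0).round(1), px[l==j].mean(0).round())
```

```text
scene plate ((537.6800537109375, -19.791580200195312), (239.78573608398438, 316.44573974609375), 3.2282798290252686) [[409.1000061035156, 131.39999389648438], [426.8999938964844, -184.5], [666.2999877929688, -171.0], [648.5, 144.89999389648438]]
[323.6 224.3] 371 max 116.7 topmean [536.8  14.9 114.1] med [537.9  39.   73. ] [118. 117. 119.]
[283.4 239.2] 56 max 83.8 topmean [481.6 -30.5  81.5] med [483.5 -32.7  75.1] [129. 129. 131.]
[279.7 260.5] 113 max 94.5 topmean [508.  -82.3  91.4] med [510.2 -85.   73.3] [181. 159. 139.]
[333.3 257.9] 56 max 83.9 topmean [595.8 -23.3  81.1] med [596.9 -25.7  78.1] [129. 129. 131.]
[310.6 271.7] 138 max 101.9 topmean [576.7 -77.7  99. ] med [579.1 -81.7  79. ] [164. 140. 118.]
[283.2 283.6] 62 max 83.6 topmean [ 544.5 -125.7   80.7] med [ 546.2 -127.4   77.2] [130. 130. 133.]
[369.9 314. ] 9 max 64.0 topmean [713.9 -97.8  63.1] med [713.9 -98.4  63.2] [247. 244. 236.]
side plate ((537.2391357421875, -9.241928100585938), (231.54112243652344, 346.7272644042969), 3.2707502841949463) [[411.79998779296875, 157.1999969482422], [431.5, -188.89999389648438], [662.7000122070312, -175.6999969482422], [642.9000244140625, 170.39999389648438]]
[306.3 226.6] 200 max 117.7 topmean [535.7  13.6 114.8] med [534.5  18.1  84.6] [111. 108. 107.]
[335.  242.2] 43 max 82.9 topmean [596.4 -25.   80.4] med [595.9 -26.8  74. ] [127. 126. 125.]
[287.  248.1] 42 max 82.8 topmean [482.4 -32.5  80.3] med [481.9 -34.2  74.6] [122. 120. 121.]
[330.  255.9] 109 max 101.3 topmean [576.7 -79.3  98.6] med [575.9 -83.7  77.8] [175. 148. 124.]
[300. 261.] 89 max 93.7 topmean [507.5 -84.2  90.3] med [507.4 -86.9  72.5] [187. 162. 136.]
[319.1 272.4] 44 max 82.6 topmean [ 545.5 -127.8   80.3] med [ 545.  -129.9   77.4] [121. 120. 120.]
```

```bash
python3 -m jog '[{"tx":-0.2,"ty":-0.18,"hand":0},{"tx":-0.4,"ty":-0.36,"hand":0},{"tx":-0.6,"ty":-0.54,"hand":0},{"tx":-0.8,"ty":-0.72,"hand":0},{"tx":-1,"ty":-0.9,"hand":0}]' 30
python3 -m jog '[{"tx":-0.2,"ty":-0.18,"hand":0},{"tx":-0.4,"ty":-0.36,"hand":0},{"tx":-0.6,"ty":-0.54,"hand":0},{"tx":-0.8,"ty":-0.72,"hand":0},{"tx":-1,"ty":-0.9,"hand":0}]'
python3 -m jog '[{"tx":-0.2,"ty":-0.18,"hand":0},{"tx":-0.4,"ty":-0.36,"hand":0},{"tx":-0.6,"ty":-0.54,"hand":0},{"tx":-0.8,"ty":-0.72,"hand":0},{"tx":-1,"ty":-0.9,"hand":0}]'
cat >> h.py <<'E'
from scipy.spatial.transform import Rotation as Ro
def pose():
    s=sense();return s["tool_pos"],Ro.from_euler("xyz",s["tcp_rot"],degrees=True),s
def delta(target,label=""):
    p,R,s=pose();d=R.inv().apply(np.asarray(target,float)-p)/150
    print(label,"t%.2f"%s["time"],"tool",p.round(1),"rot",s["tcp_rot"].round(2),"F",s["ft_force"].round(1),"gap",round(s["finger_gap"],1),"-> tx,ty,tz",d.round(3))
AX=np.array([541.,-61.]);YAW=3.4
def at(r,z,off=0):
    a=np.radians(90+YAW);u=np.array([np.cos(a),np.sin(a)]);return np.array([*(AX+r*u),z])
E
python3 - <<'E'
from h import *
delta(at(47,300))
E
```

```text
t0.35 tool [156.4 579.2 404.4] rot [-179.97   -0.    164.88] F [ 0.9  0.2 -0.5] gap 85.6 -> tx,ty,tz [-3.489 -3.154  0.698]invalid input at $[0]: expected keys tx, ty, tz, ax, ay, az, hand
invalid input at $[0]: expected keys tx, ty, tz, ax, ay, az, hand
invalid input at $[0]: expected keys tx, ty, tz, ax, ay, az, hand
```

```bash
python3 -m jog '[{"tx":-0.2,"ty":-0.18,"tz":0,"ax":0,"ay":0,"az":0,"hand":0},{"tx":-0.4,"ty":-0.36,"tz":0,"ax":0,"ay":0,"az":0,"hand":0},{"tx":-0.6,"ty":-0.54,"tz":0,"ax":0,"ay":0,"az":0,"hand":0},{"tx":-0.8,"ty":-0.72,"tz":0,"ax":0,"ay":0,"az":0,"hand":0},{"tx":-1,"ty":-0.9,"tz":0,"ax":0,"ay":0,"az":0,"hand":0}]' 30
python3 -m jog '[{"tx":-0.2,"ty":-0.18,"tz":0,"ax":0,"ay":0,"az":0,"hand":0},{"tx":-0.4,"ty":-0.36,"tz":0,"ax":0,"ay":0,"az":0,"hand":0},{"tx":-0.6,"ty":-0.54,"tz":0,"ax":0,"ay":0,"az":0,"hand":0},{"tx":-0.8,"ty":-0.72,"tz":0,"ax":0,"ay":0,"az":0,"hand":0},{"tx":-1,"ty":-0.9,"tz":0,"ax":0,"ay":0,"az":0,"hand":0}]'
python3 - <<'E'
from h import *
delta(at(47,300))
E
```

```text
time: 0.77
tool_pos: [266.5, 408.2, 404.6]
tcp_rot: [180.0, 0.0, 164.9]
ft_force: [1.2, 0.3, -0.2]
finger_gap: 25.8
time: 1.18
tool_pos: [376.1, 238.6, 405.0]
tcp_rot: [180.0, 0.0, 164.9]
ft_force: [1.6, 0.3, 0.5]
finger_gap: -0.0
 t1.18 tool [376.1 238.6 405. ] rot [1.7996e+02 4.0000e-02 1.6490e+02] F [1.6 0.3 0.5] gap -0.0 -> tx,ty,tz [-1.481 -1.345  0.7  ]
```

```bash
python3 -m jog '[{"tx":-0.2,"ty":-0.18,"tz":0,"ax":0,"ay":0,"az":0.159,"hand":0},{"tx":-0.4,"ty":-0.36,"tz":0,"ax":0,"ay":0,"az":0.318,"hand":0},{"tx":-0.6,"ty":-0.54,"tz":0,"ax":0,"ay":0,"az":0.477,"hand":0},{"tx":-0.8,"ty":-0.72,"tz":0,"ax":0,"ay":0,"az":0.636,"hand":0},{"tx":-1,"ty":-0.9,"tz":0,"ax":0,"ay":0,"az":0.795,"hand":0}]'
python3 - <<'E'
from h import *
delta(at(47,300))
E
```

```text
time: 1.6
tool_pos: [485.9, 68.9, 405.0]
tcp_rot: [180.0, 0.0, 128.7]
ft_force: [0.5, 0.8, -0.3]
finger_gap: 0.4
 t1.60 tool [485.9  68.9 405. ] rot [1.7996e+02 3.0000e-02 1.2874e+02] F [ 0.5  0.8 -0.3] gap 0.4 -> tx,ty,tz [-0.649 -0.075  0.7  ]
```

```bash
python3 -m jog '[{"tx":-0.13,"ty":-0.015,"tz":0.1,"ax":0,"ay":0,"az":0.157,"hand":0},{"tx":-0.26,"ty":-0.03,"tz":0.2,"ax":0,"ay":0,"az":0.314,"hand":0},{"tx":-0.39,"ty":-0.045,"tz":0.3,"ax":0,"ay":0,"az":0.471,"hand":0},{"tx":-0.52,"ty":-0.06,"tz":0.4,"ax":0,"ay":0,"az":0.628,"hand":0},{"tx":-0.65,"ty":-0.075,"tz":0.5,"ax":0,"ay":0,"az":0.785,"hand":0}]'
python3 - <<'E'
from h import *
delta(at(47,300)) 
for n,b in [("scene",(220,50,420,330)),("side",(220,80,420,300)),("wrist",(0,0,640,480))]:
    s=snapshot(n);crop(s,n+"1.png",*b,{"scene":2,"side":2.5,"wrist":1}[n])
    if n=="wrist":continue
    P=cloud(s);x0,y0,x1,y1=b;Q=P[y0:y1,x0:x1].reshape(-1,3);p=sense()["tool_pos"]
    q=Q[(Q[:,2]>130)&(np.hypot(Q[:,0]-p[0],Q[:,1]-p[1])<90)]
    for lo in range(130,260,8):
        k=q[(q[:,2]>=lo)&(q[:,2]<lo+8)]
        if len(k):print(n,lo,len(k),(k.min(0)-p).round(),(k.max(0)-p).round())
E
```

```text
time: 2.02
tool_pos: [538.4, -12.9, 329.1]
tcp_rot: [180.0, 0.0, 93.4]
ft_force: [0.1, -0.0, 0.4]
finger_gap: -0.3
 t2.02 tool [538.4 -12.9 329.1] rot [179.98   0.    93.42] F [ 0.1 -0.   0.4] gap -0.3 -> tx,ty,tz [-0.008 -0.002  0.194]
scene 154 10 [  -5.   -9. -169.] [   7.    1. -164.]
scene 162 40 [ -14.  -10. -164.] [  14.   10. -156.]
scene 170 51 [ -14.  -10. -156.] [  14.   11. -148.]
scene 178 51 [ -13.  -10. -147.] [  15.   10. -140.]
scene 186 42 [ -13.  -11. -139.] [  14.    6. -132.]
scene 194 40 [ -20.  -12. -132.] [  27.   -3. -124.]
scene 202 112 [ -34.  -13. -124.] [  34.   11. -116.]
scene 210 168 [ -42.  -13. -116.] [  40.   16. -108.]
scene 218 122 [ -45.  -17. -108.] [  47.   13. -100.]
scene 226 157 [ -52.  -17. -100.] [ 53.   5. -92.]
scene 234 161 [-59. -17. -92.] [ 60.   2. -84.]
scene 242 242 [-60. -18. -84.] [ 62.  17. -76.]
scene 250 237 [-59. -20. -76.] [ 60.  17. -68.]
scene 258 210 [-45. -20. -68.] [ 48.  11. -60.]
side 146 1 [   1.  -11. -173.] [   1.  -11. -173.]
side 154 16 [  -6.  -15. -171.] [  12.   -4. -165.]
side 162 40 [ -12.  -16. -164.] [  15.   -5. -157.]
side 170 36 [ -12.  -16. -157.] [  15.   -6. -149.]
side 178 40 [ -12.  -15. -149.] [  15.   -6. -141.]
side 186 34 [ -12.  -16. -140.] [  15.    2. -133.]
side 194 72 [ -30.  -18. -132.] [  32.    6. -125.]
side 202 121 [ -34.  -17. -125.] [  39.   12. -117.]
side 210 111 [ -40.  -19. -117.] [  46.   11. -109.]
side 218 108 [ -47.  -23. -109.] [  51.   11. -101.]
side 226 123 [ -55.  -23. -101.] [ 59.  11. -93.]
side 234 157 [-59. -24. -93.] [ 61.  -0. -85.]
side 242 200 [-60. -25. -85.] [ 61.  12. -77.]
side 250 152 [-49. -26. -77.] [ 51.   2. -69.]
side 258 149 [-40. -24. -69.] [ 42.   5. -61.]
```

View pics/scene1.png

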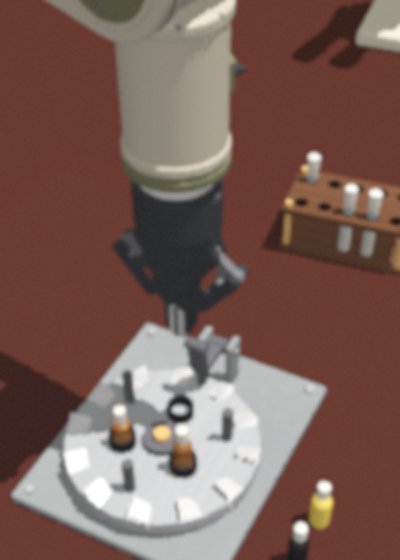

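View pics/side1.png

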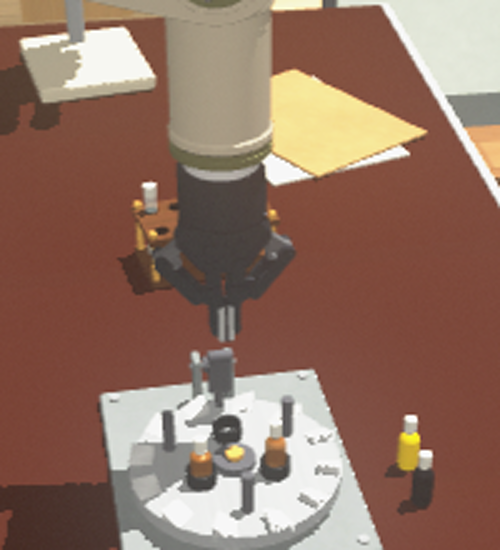

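View pics/wrist1.png

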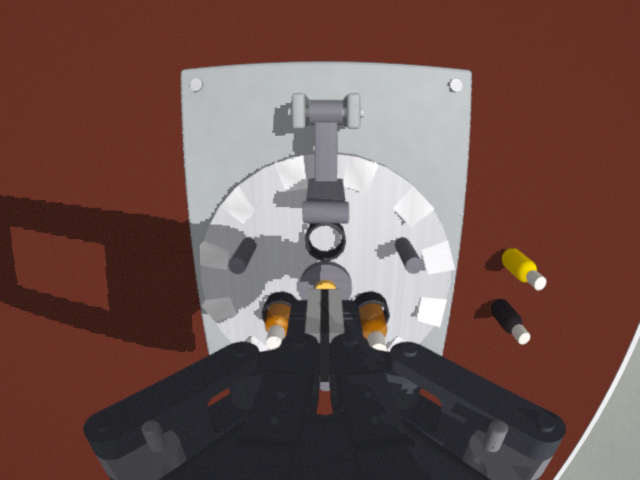

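```bash
python3 -m jog '[{"tx":0,"ty":0,"tz":0.15,"ax":0,"ay":0,"az":0,"hand":0},{"tx":0,"ty":0,"tz":0.3,"ax":0,"ay":0,"az":0,"hand":0},{"tx":-0.01,"ty":0,"tz":0.42,"ax":0,"ay":0,"az":0,"hand":0},{"tx":-0.01,"ty":0,"tz":0.42,"ax":0,"ay":0,"az":0,"hand":0}]'
python3 - <<'E'
from h import *
for X,Z in [(-62,92),(-58,94),(-42,110),(-23,119),(-2,124),(18,122),(27,119),(32,119)]:
    delta(at(128+X-11,Z+173),(X,Z))
for n,b in [("scene",(240,160,400,300)),("side",(250,150,410,290))]:
    s=snapshot(n);crop(s,n+"2.png",*b,4)
E
```

```text
time: 2.5
tool_pos: [536.4, -12.4, 263.6]
tcp_rot: [-179.7, -0.1, 94.0]
ft_force: [-1.3, -0.1, 0.0]
finger_gap: -0.3
(-62, 92) t2.50 tool [536.4 -12.4 263.6] rot [-1.797e+02 -7.000e-02  9.397e+01] F [-1.3 -0.1  0. ] gap -0.3 -> tx,ty,tz [ 0.042  0.012 -0.01 ]
(-58, 94) t2.50 tool [536.4 -12.4 263.6] rot [-1.797e+02 -7.000e-02  9.397e+01] F [-1.3 -0.1  0. ] gap -0.3 -> tx,ty,tz [ 0.068  0.012 -0.023]
(-42, 110) t2.50 tool [536.4 -12.4 263.6] rot [-1.797e+02 -7.000e-02  9.397e+01] F [-1.3 -0.1  0. ] gap -0.3 -> tx,ty,tz [ 0.175  0.013 -0.129]
(-23, 119) t2.50 tool [536.4 -12.4 263.6] rot [-1.797e+02 -7.000e-02  9.397e+01] F [-1.3 -0.1  0. ] gap -0.3 -> tx,ty,tz [ 0.302  0.014 -0.189]
(-2, 124) t2.50 tool [536.4 -12.4 263.6] rot [-1.797e+02 -7.000e-02  9.397e+01] F [-1.3 -0.1  0. ] gap -0.3 -> tx,ty,tz [ 0.442  0.015 -0.222]
(18, 122) t2.50 tool [536.4 -12.4 263.6] rot [-1.797e+02 -7.000e-02  9.397e+01] F [-1.3 -0.1  0. ] gap -0.3 -> tx,ty,tz [ 0.575  0.016 -0.209]
(27, 119) t2.50 tool [536.4 -12.4 263.6] rot [-1.797e+02 -7.000e-02  9.397e+01] F [-1.3 -0.1  0. ] gap -0.3 -> tx,ty,tz [ 0.635  0.017 -0.189]
(32, 119) t2.50 tool [536.4 -12.4 263.6] rot [-1.797e+02 -7.000e-02  9.397e+01] F [-1.3 -0.1  0. ] gap -0.3 -> tx,ty,tz [ 0.668  0.017 -0.189]
```

View pics/scene2.png

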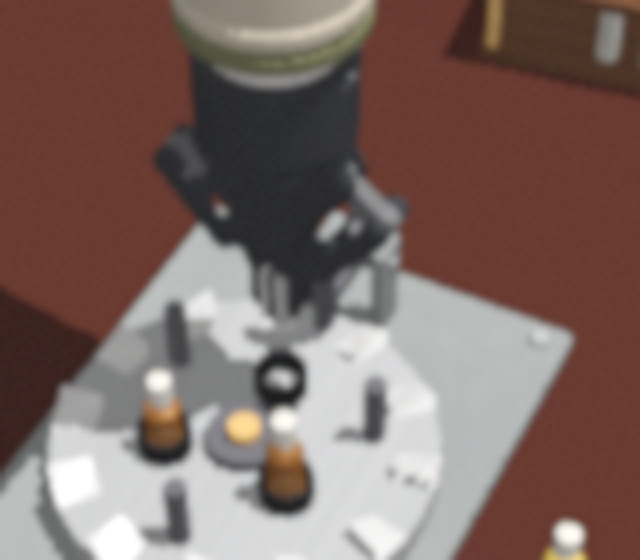

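View pics/side2.png

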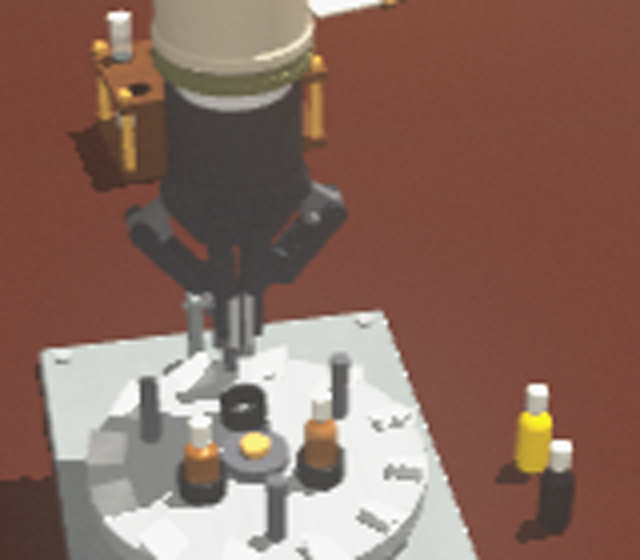

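```bash
python3 -m jog '[{"tx":0.03,"ty":0,"tz":0,"ax":0,"ay":0,"az":0,"hand":0},{"tx":0.07,"ty":0.005,"tz":-0.02,"ax":0,"ay":0,"az":0,"hand":0},{"tx":0.1,"ty":0.01,"tz":-0.06,"ax":0,"ay":0,"az":0,"hand":0},{"tx":0.14,"ty":0.01,"tz":-0.1,"ax":0,"ay":0,"az":0,"hand":0},{"tx":0.175,"ty":0.01,"tz":-0.13,"ax":0,"ay":0,"az":0,"hand":0}]'
python3 - <<'E'
from h import *
for X,Z in [(-42,110),(-23,119),(-2,124),(18,122),(27,119),(32,119)]:
    delta(at(128+X-11,Z+173),(X,Z))
for n,b in [("scene",(240,160,400,300)),("wrist",(100,0,540,320))]:
    s=snapshot(n);crop(s,n+"3.png",*b,4 if n=="scene" else 1.8)
E
```

```text
time: 3.02
tool_pos: [538.3, 13.8, 288.1]
tcp_rot: [179.9, 0.0, 93.8]
ft_force: [-0.4, -0.7, 0.3]
finger_gap: -0.3
(-42, 110) t3.02 tool [538.3  13.8 288.1] rot [1.7988e+02 2.0000e-02 9.3810e+01] F [-0.4 -0.7  0.3] gap -0.3 -> tx,ty,tz [ 0.002 -0.012  0.034]
(-23, 119) t3.02 tool [538.3  13.8 288.1] rot [1.7988e+02 2.0000e-02 9.3810e+01] F [-0.4 -0.7  0.3] gap -0.3 -> tx,ty,tz [ 0.128 -0.011 -0.026]
(-2, 124) t3.02 tool [538.3  13.8 288.1] rot [1.7988e+02 2.0000e-02 9.3810e+01] F [-0.4 -0.7  0.3] gap -0.3 -> tx,ty,tz [ 0.268 -0.01  -0.06 ]
(18, 122) t3.02 tool [538.3  13.8 288.1] rot [1.7988e+02 2.0000e-02 9.3810e+01] F [-0.4 -0.7  0.3] gap -0.3 -> tx,ty,tz [ 0.402 -0.009 -0.046]
(27, 119) t3.02 tool [538.3  13.8 288.1] rot [1.7988e+02 2.0000e-02 9.3810e+01] F [-0.4 -0.7  0.3] gap -0.3 -> tx,ty,tz [ 0.462 -0.008 -0.026]
(32, 119) t3.02 tool [538.3  13.8 288.1] rot [1.7988e+02 2.0000e-02 9.3810e+01] F [-0.4 -0.7  0.3] gap -0.3 -> tx,ty,tz [ 0.495 -0.008 -0.026]
```

View pics/scene3.png

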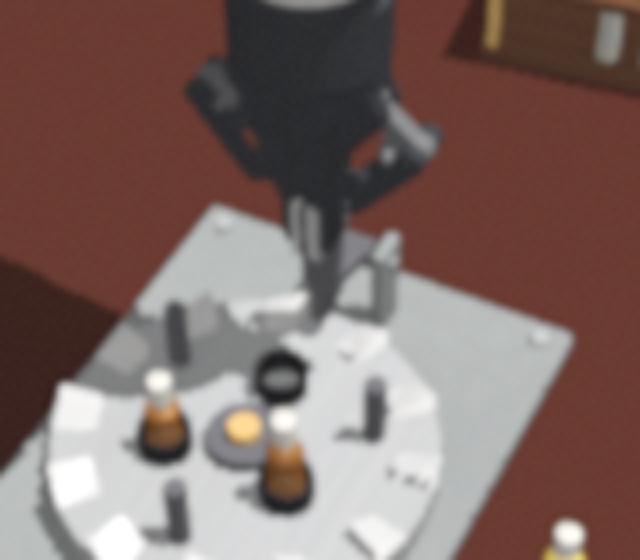

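View pics/wrist3.png

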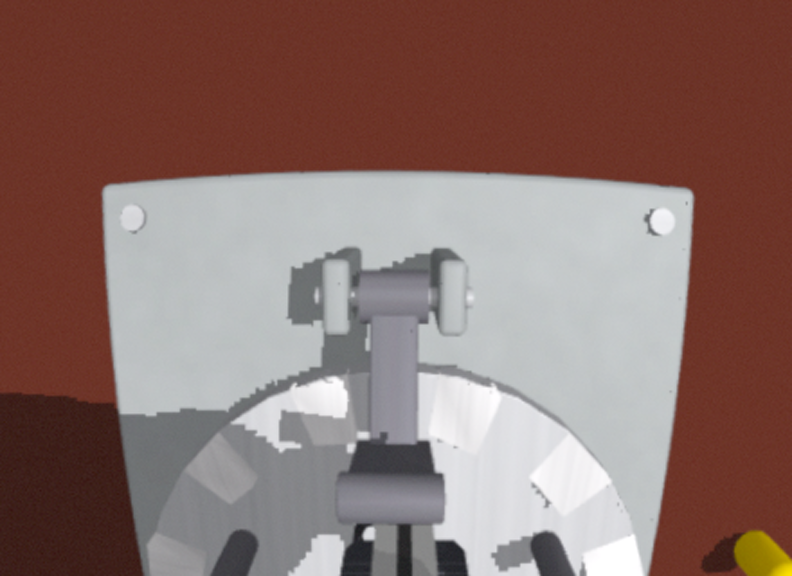

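```bash
python3 -m jog '[{"tx":0.03,"ty":0,"tz":0.02,"ax":0,"ay":0,"az":0,"hand":0},{"tx":0.08,"ty":-0.005,"tz":0.01,"ax":0,"ay":0,"az":0,"hand":0},{"tx":0.13,"ty":-0.01,"tz":-0.02,"ax":0,"ay":0,"az":0,"hand":0},{"tx":0.2,"ty":-0.01,"tz":-0.05,"ax":0,"ay":0,"az":0,"hand":0},{"tx":0.26,"ty":-0.01,"tz":-0.06,"ax":0,"ay":0,"az":0,"hand":0}]'
python3 - <<'E'
from h import *
for X,Z in [(-2,124),(18,122),(27,119),(32,119)]:
    delta(at(128+X-11,Z+173),(X,Z))
for n,b in [("scene",(240,160,400,300)),("wrist",(100,0,540,320))]:
    s=snapshot(n);crop(s,n+"4.png",*b,4 if n=="scene" else 1.8)
E
```

```text
time: 3.53
tool_pos: [533.8, 52.9, 295.9]
tcp_rot: [180.0, -0.0, 93.8]
ft_force: [-0.1, -0.0, 0.6]
finger_gap: 0.3
(-2, 124) t3.53 tool [533.8  52.9 295.9] rot [ 1.7999e+02 -2.0000e-02  9.3780e+01] F [-0.1 -0.   0.6] gap 0.3 -> tx,ty,tz [ 0.006  0.003 -0.007]
(18, 122) t3.53 tool [533.8  52.9 295.9] rot [ 1.7999e+02 -2.0000e-02  9.3780e+01] F [-0.1 -0.   0.6] gap 0.3 -> tx,ty,tz [0.139 0.004 0.006]
(27, 119) t3.53 tool [533.8  52.9 295.9] rot [ 1.7999e+02 -2.0000e-02  9.3780e+01] F [-0.1 -0.   0.6] gap 0.3 -> tx,ty,tz [0.199 0.004 0.026]
(32, 119) t3.53 tool [533.8  52.9 295.9] rot [ 1.7999e+02 -2.0000e-02  9.3780e+01] F [-0.1 -0.   0.6] gap 0.3 -> tx,ty,tz [0.232 0.005 0.026]
```

View pics/scene4.png

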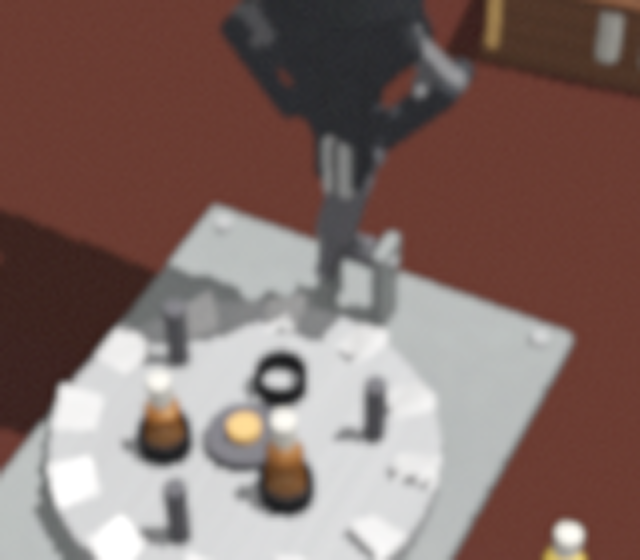

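View pics/wrist4.png

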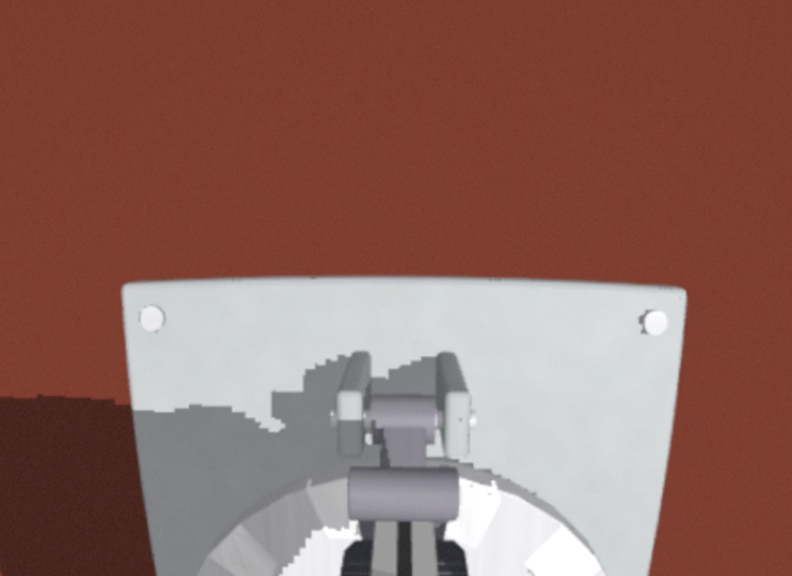

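```bash
python3 -m jog '[{"tx":0.05,"ty":0,"tz":0,"ax":0,"ay":0,"az":0,"hand":0},{"tx":0.1,"ty":0,"tz":0.005,"ax":0,"ay":0,"az":0,"hand":0},{"tx":0.14,"ty":0.005,"tz":0.01,"ax":0,"ay":0,"az":0,"hand":0},{"tx":0.18,"ty":0.005,"tz":0.015,"ax":0,"ay":0,"az":0,"hand":0},{"tx":0.21,"ty":0.005,"tz":0.02,"ax":0,"ay":0,"az":0,"hand":0}]'
python3 -m jog '[{"tx":0.02,"ty":0,"tz":0,"ax":0,"ay":0,"az":0,"hand":0},{"tx":0.03,"ty":0,"tz":0,"ax":0,"ay":0,"az":0,"hand":0},{"tx":0.03,"ty":0,"tz":0,"ax":0,"ay":0,"az":0,"hand":0}]'
python3 - <<'E'
from h import *
for X,Z in [(27,119),(32,119)]:
    delta(at(128+X-11,Z+173),(X,Z))
for n,b in [("scene",(240,160,400,300)),("wrist",(100,100,540,420))]:
    s=snapshot(n);crop(s,n+"5.png",*b,4 if n=="scene" else 1.8)
E
```

```text
time: 4.05
tool_pos: [532.2, 84.0, 291.5]
tcp_rot: [-179.9, -0.0, 93.8]
ft_force: [-0.3, -0.1, -0.5]
finger_gap: -0.0
time: 4.3
tool_pos: [532.1, 88.0, 291.9]
tcp_rot: [-180.0, -0.0, 93.8]
ft_force: [0.1, -0.1, 0.0]
finger_gap: 0.1
(27, 119) t4.30 tool [532.1  88.  291.9] rot [-179.97   -0.     93.81] F [ 0.1 -0.1  0. ] gap 0.1 -> tx,ty,tz [-0.035  0.    -0.   ]
(32, 119) t4.30 tool [532.1  88.  291.9] rot [-179.97   -0.     93.81] F [ 0.1 -0.1  0. ] gap 0.1 -> tx,ty,tz [-0.002  0.    -0.   ]
```

View pics/scene5.png

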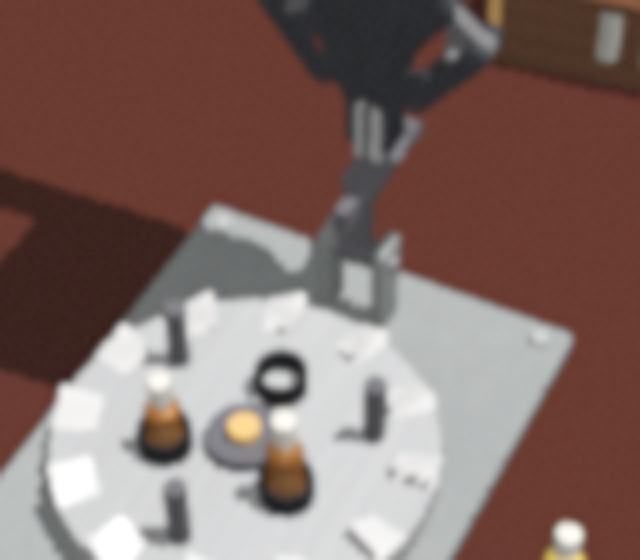

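View pics/wrist5.png

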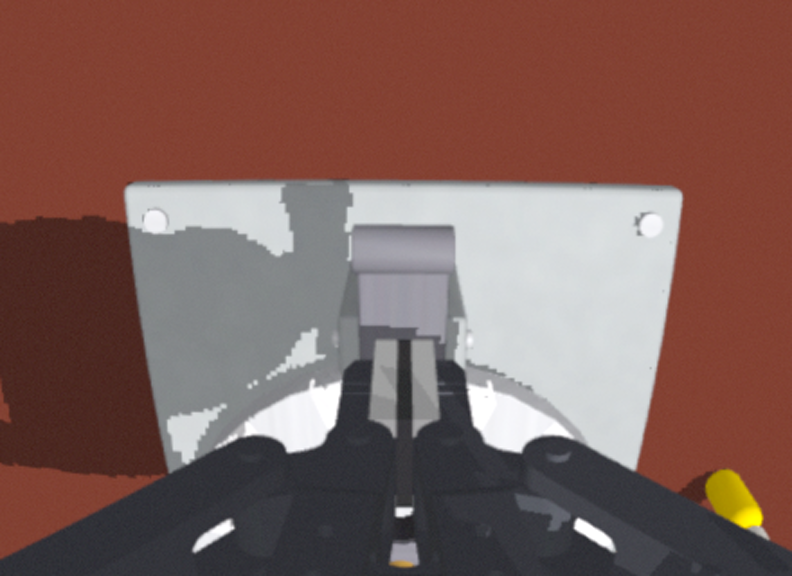

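```bash
python3 -m jog '[{"tx":-0.02,"ty":0,"tz":-0.1,"ax":0,"ay":0,"az":0,"hand":0},{"tx":-0.05,"ty":0,"tz":-0.3,"ax":0,"ay":0,"az":0,"hand":0},{"tx":-0.3,"ty":0,"tz":-0.35,"ax":0,"ay":0,"az":-0.15,"hand":0},{"tx":-0.55,"ty":0.05,"tz":-0.35,"ax":0,"ay":0,"az":-0.3,"hand":0},{"tx":-0.8,"ty":0.1,"tz":-0.35,"ax":0,"ay":0,"az":-0.45,"hand":0}]'
python3 - <<'E'
from h import *
d=np.array([-.980,.199]);e=np.array([-.199,-.980])
delta([*(AX-46*d+68*e),300])
s=snapshot("scene");crop(s,"scene6.png",240,160,400,300,4)
E
```

```text
time: 4.82
tool_pos: [555.2, -30.9, 346.4]
tcp_rot: [179.9, 0.1, 114.2]
ft_force: [1.2, -0.0, -1.0]
finger_gap: -0.2
 t4.82 tool [555.2 -30.9 346.4] rot [1.7986e+02 1.0000e-01 1.1422e+02] F [ 1.2 -0.  -1. ] gap -0.2 -> tx,ty,tz [-0.691 -0.185  0.31 ]
```

View pics/scene6.png

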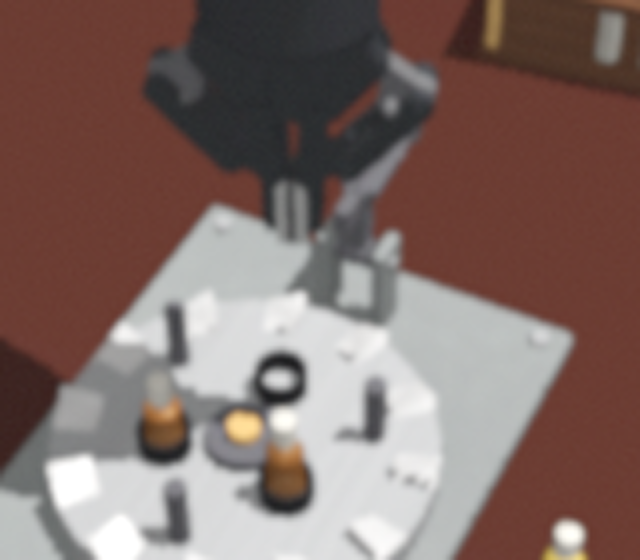

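```bash
python3 -m jog '[{"tx":-0.14,"ty":-0.04,"tz":0,"ax":0,"ay":0,"az":-0.155,"hand":0},{"tx":-0.28,"ty":-0.08,"tz":0,"ax":0,"ay":0,"az":-0.31,"hand":0},{"tx":-0.42,"ty":-0.12,"tz":0,"ax":0,"ay":0,"az":-0.465,"hand":0},{"tx":-0.56,"ty":-0.16,"tz":0.05,"ax":0,"ay":0,"az":-0.62,"hand":0},{"tx":-0.69,"ty":-0.185,"tz":0.1,"ax":0,"ay":0,"az":-0.775,"hand":0}]'
python3 -m jog '[{"tx":0,"ty":0,"tz":0,"ax":0,"ay":0,"az":-0.14,"hand":0},{"tx":0,"ty":0,"tz":0,"ax":0,"ay":0,"az":-0.29,"hand":0},{"tx":0,"ty":0,"tz":0,"ax":0,"ay":0,"az":-0.43,"hand":0},{"tx":0,"ty":0,"tz":0,"ax":0,"ay":0,"az":-0.43,"hand":0}]'
python3 - <<'E'
from h import *
d=np.array([-.980,.199]);e=np.array([-.199,-.980])
delta([*(AX-46*d+68*e),233])
for n,b in [("scene",(240,160,400,300)),("wrist",(0,0,640,480)),("side",(250,170,410,310))]:
    s=snapshot(n);crop(s,n+"7.png",*b,1 if n=="wrist" else 4)
E
```

```text
time: 5.28
tool_pos: [571.3, -137.4, 330.2]
tcp_rot: [180.0, 0.1, 149.0]
ft_force: [-0.6, 0.5, 0.3]
finger_gap: 0.1
time: 5.62
tool_pos: [571.1, -136.2, 329.5]
tcp_rot: [-180.0, -0.0, 168.3]
ft_force: [-0.6, 0.4, 0.5]
finger_gap: 0.0
 t5.62 tool [ 571.1 -136.2  329.5] rot [-1.8000e+02 -2.0000e-02  1.6827e+02] F [-0.6  0.4  0.5] gap 0.0 -> tx,ty,tz [-0.011 -0.002  0.643]
```

View pics/side7.png

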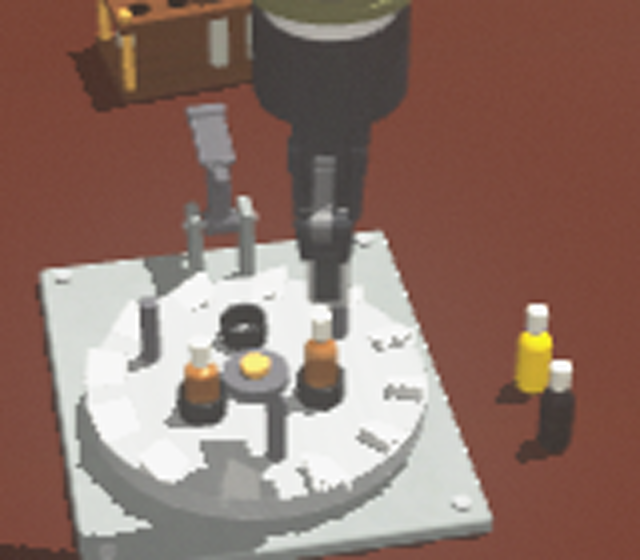

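View pics/wrist7.png

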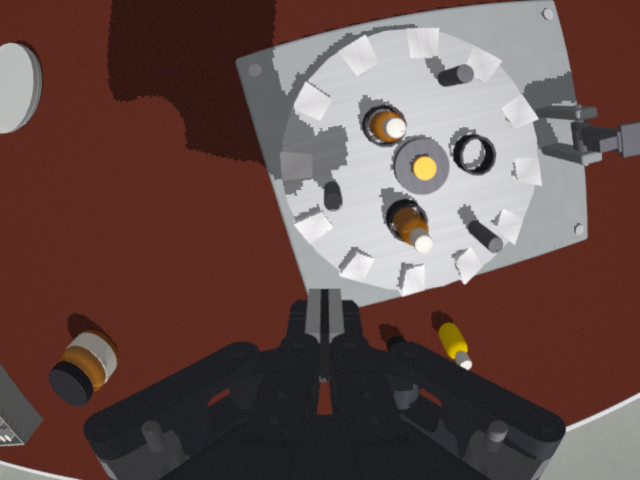

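```bash
python3 -m jog '[{"tx":-0.01,"ty":0,"tz":0.16,"ax":0,"ay":0,"az":0,"hand":0},{"tx":-0.01,"ty":0,"tz":0.32,"ax":0,"ay":0,"az":0,"hand":0},{"tx":-0.01,"ty":0,"tz":0.48,"ax":0,"ay":0,"az":0,"hand":0},{"tx":-0.01,"ty":0,"tz":0.64,"ax":0,"ay":0,"az":0,"hand":0},{"tx":-0.01,"ty":0,"tz":0.64,"ax":0,"ay":0,"az":0,"hand":0}]'
python3 - <<'E'
from h import *
d=np.array([-.980,.199]);e=np.array([-.199,-.980])
delta([*(AX-30*d+68*e),233]);delta([*(AX+0*d+68*e),233])
for n,b in [("scene",(220,200,380,340)),("wrist",(100,0,540,320)),("side",(250,170,410,310))]:
    s=snapshot(n);crop(s,n+"8.png",*b,1.8 if n=="wrist" else 4)
E
```

```text
time: 6.18
tool_pos: [570.2, -135.1, 228.1]
tcp_rot: [179.9, -0.5, 167.9]
ft_force: [-1.5, 0.6, -1.4]
finger_gap: -0.0
 t6.18 tool [ 570.2 -135.1  228.1] rot [179.95  -0.49 167.88] F [-1.5  0.6 -1.4] gap -0.0 -> tx,ty,tz [ 0.089 -0.009 -0.032]
 t6.18 tool [ 570.2 -135.1  228.1] rot [179.95  -0.49 167.88] F [-1.5  0.6 -1.4] gap -0.0 -> tx,ty,tz [ 0.289 -0.011 -0.03 ]
```

View pics/side8.png

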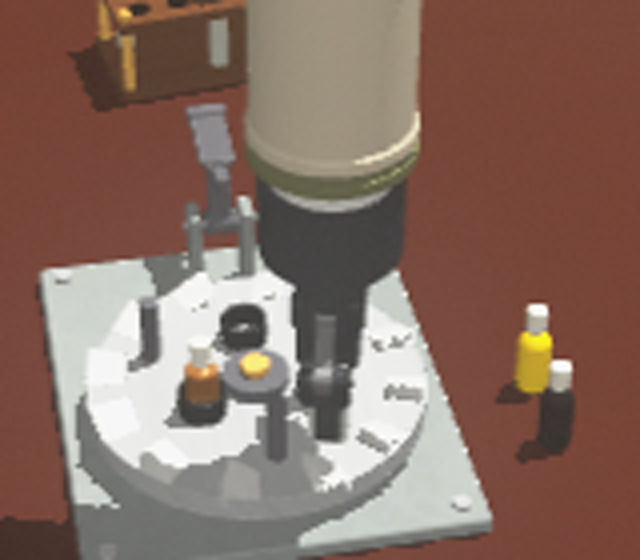

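View pics/wrist8.png

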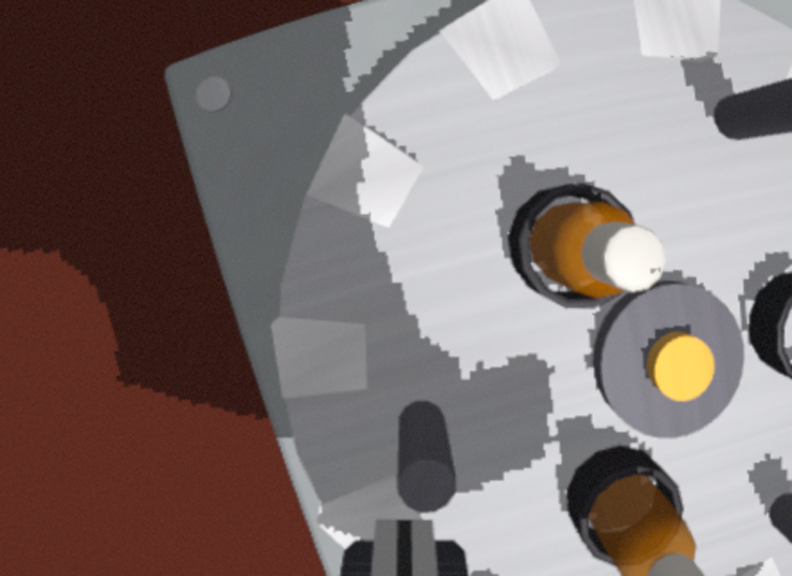

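```bash
python3 -m jog '[{"tx":0.02,"ty":0,"tz":-0.02,"ax":0,"ay":0,"az":0,"hand":0},{"tx":0.05,"ty":0,"tz":-0.02,"ax":0,"ay":0,"az":0,"hand":0},{"tx":0.08,"ty":0,"tz":-0.02,"ax":0,"ay":0,"az":0,"hand":0},{"tx":0.1,"ty":0,"tz":-0.02,"ax":0,"ay":0,"az":0,"hand":0},{"tx":0.12,"ty":0,"tz":-0.02,"ax":0,"ay":0,"az":0,"hand":0}]'
cat >> h.py <<'E'
def pegs(s,box=(220,190,400,350)):
    P=cloud(s);x0,y0,x1,y1=box;M=np.zeros((480,640),np.uint8);px=s["pixels"].astype(int)
    g=(P[...,2]>66)&(P[...,2]<86)&(s["z_map"]>0)&(px.max(2)-px.min(2)<25)&(px.max(2)<175)
    r=np.hypot(P[...,0]-AX[0],P[...,1]-AX[1]);g&=(r>52)&(r<80)
    M[y0:y1,x0:x1]=g[y0:y1,x0:x1]
    k,l,st,c=cv2.connectedComponentsWithStats(M)
    for j in range(1,k):
        if st[j,4]>6:
            q=P[l==j].mean(0);v=q[:2]-AX;print("peg",q.round(1),st[j,4],"r %.1f ang %.1f"%(np.hypot(*v),np.degrees(np.arctan2(v[1],v[0]))))
E
python3 - <<'E'
from h import *
d=np.array([-.980,.199]);e=np.array([-.199,-.980])
delta([*(AX+0*d+68*e),233])
for n in ["scene","side"]: pegs(snapshot(n))
E
```

```text
time: 6.75
tool_pos: [555.1, -132.4, 237.8]
tcp_rot: [-180.0, 0.1, 168.0]
ft_force: [2.2, -0.8, 0.2]
finger_gap: -0.2
 t6.75 tool [ 555.1 -132.4  237.8] rot [-1.7997e+02  1.3000e-01  1.6802e+02] F [ 2.2 -0.8  0.2] gap -0.2 -> tx,ty,tz [ 0.187 -0.007  0.031]
peg [599.3 -29.4  76.1] 45 r 66.3 ang 28.5
peg [ 566.  -129.9   78.4] 25 r 73.3 ang -70.1
peg [598.  -31.5  76.3] 36 r 64.2 ang 27.4
peg [484.4 -28.9  75.6] 36 r 65.0 ang 150.4
peg [ 540.3 -131.8   76.1] 51 r 70.8 ang -90.6
```

```bash
python3 -m jog '[{"tx":0.03,"ty":0,"tz":0,"ax":0,"ay":0,"az":0,"hand":0},{"tx":0.06,"ty":0,"tz":0,"ax":0,"ay":0,"az":0,"hand":0},{"tx":0.09,"ty":0,"tz":0,"ax":0,"ay":0,"az":0,"hand":0},{"tx":0.12,"ty":0,"tz":0,"ax":0,"ay":0,"az":0,"hand":0},{"tx":0.14,"ty":0,"tz":0,"ax":0,"ay":0,"az":0,"hand":0}]'
python3 -m jog '[{"tx":0.01,"ty":0,"tz":0,"ax":0,"ay":0,"az":0,"hand":0},{"tx":0.02,"ty":0,"tz":0,"ax":0,"ay":0,"az":0,"hand":0},{"tx":0.02,"ty":0,"tz":0,"ax":0,"ay":0,"az":0,"hand":0}]'
python3 - <<'E'
from h import *
d=np.array([-.980,.199]);e=np.array([-.199,-.980])
delta([*(AX+0*d+68*e),233])
for n in ["scene","side"]: pegs(snapshot(n))
E
```

```text
time: 7.27
tool_pos: [533.8, -127.7, 236.5]
tcp_rot: [180.0, -0.0, 168.0]
ft_force: [1.4, -0.8, 0.5]
finger_gap: -0.2
time: 7.52
tool_pos: [531.2, -127.0, 236.5]
tcp_rot: [180.0, -0.1, 168.0]
ft_force: [-0.9, -0.3, -0.2]
finger_gap: -0.2
 t7.52 tool [ 531.2 -127.   236.5] rot [ 1.7998e+02 -5.0000e-02  1.6804e+02] F [-0.9 -0.3 -0.2] gap -0.2 -> tx,ty,tz [ 0.023 -0.009  0.023]
peg [501.   -6.   80.5] 18 r 68.0 ang 126.0
peg [607.1 -53.6  76.1] 45 r 66.5 ang 6.3
peg [ 539.4 -130.9   77.6] 62 r 69.9 ang -91.3
peg [499.9 -11.3  76. ] 32 r 64.5 ang 129.6
peg [605.9 -54.3  76.5] 34 r 65.3 ang 5.9
peg [ 517.6 -128.    75.7] 57 r 70.9 ang -109.2
peg [ 539.1 -134.9   76.5] 19 r 73.9 ang -91.5
```

```bash
python3 -m jog '[{"tx":0.01,"ty":0,"tz":0,"ax":0,"ay":0,"az":0,"hand":0},{"tx":0.02,"ty":0,"tz":0,"ax":0,"ay":0,"az":0,"hand":0},{"tx":0.02,"ty":0,"tz":0,"ax":0,"ay":0,"az":0,"hand":0}]'
cat > m.py <<'E'
from h import *
d=np.array([-.980,.199]);e=np.array([-.199,-.980])
delta([*(AX+0*d+68*e),233])
for n in ["scene","side"]:
    s=snapshot(n);P=cloud(s);px=s["pixels"].astype(int)
    for a0 in (3.4,123.4,243.4):
        a=np.radians(a0);c=AX+66*np.array([np.cos(a),np.sin(a)])
        g=(np.hypot(P[...,0]-c[0],P[...,1]-c[1])<22)&(P[...,2]>62)&(P[...,2]<88)&(s["z_map"]>0)&(px.max(2)-px.min(2)<25)&(px.max(2)<175)
        k,l,st,cc=cv2.connectedComponentsWithStats(g.astype(np.uint8))
        for j in range(1,k):
            if st[j,4]>15:
                Q=P[l==j];t=Q[Q[:,2]>Q[:,2].max()-5];q=t.mean(0);v=q[:2]-AX;print(n,a0,st[j,4],q.round(1),"r %.1f ang %.1f"%(np.hypot(*v),np.degrees(np.arctan2(v[1],v[0]))))
E
python3 m.py
```

```text
time: 7.87
tool_pos: [528.5, -126.5, 236.7]
tcp_rot: [180.0, -0.0, 168.0]
ft_force: [0.7, 0.3, 0.4]
finger_gap: 0.2
 t7.87 tool [ 528.5 -126.5  236.7] rot [ 1.7999e+02 -1.0000e-02  1.6804e+02] F [0.7 0.3 0.4] gap 0.2 -> tx,ty,tz [ 0.005 -0.009  0.024]
scene 3.4 53 [607.3 -54.7  81.4] r 66.6 ang 5.5
scene 123.4 23 [502.6  -5.8  81.3] r 67.2 ang 124.8
side 3.4 43 [606.  -55.8  79.9] r 65.2 ang 4.6
side 123.4 40 [502.5  -7.9  80.1] r 65.6 ang 125.9
side 243.4 58 [ 518.2 -133.3   84.8] r 75.8 ang -107.5
```

```bash
python3 -m jog '[{"tx":0.006,"ty":0,"tz":0,"ax":0,"ay":0,"az":0,"hand":0},{"tx":0.013,"ty":0,"tz":0,"ax":0,"ay":0,"az":0,"hand":0},{"tx":0.013,"ty":0,"tz":0,"ax":0,"ay":0,"az":0,"hand":0}]'
python3 m.py
```

```text
time: 8.22
tool_pos: [526.7, -126.2, 236.7]
tcp_rot: [180.0, 0.0, 168.0]
ft_force: [0.4, -0.1, 0.2]
finger_gap: 0.1
 t8.22 tool [ 526.7 -126.2  236.7] rot [180.     0.   168.04] F [ 0.4 -0.1  0.2] gap 0.1 -> tx,ty,tz [-0.007 -0.008  0.025]
scene 3.4 51 [607.3 -56.8  80.7] r 66.4 ang 3.6
scene 123.4 32 [504.   -4.9  81.1] r 67.2 ang 123.4
side 3.4 39 [606.1 -58.5  80. ] r 65.1 ang 2.2
side 123.4 36 [503.4  -6.8  80.1] r 65.9 ang 124.7
side 243.4 68 [ 518.3 -135.1   84.8] r 77.5 ang -107.1
```

```bash
python3 -m jog '[{"tx":-0.06,"ty":0,"tz":0,"ax":0,"ay":0,"az":0,"hand":0},{"tx":-0.12,"ty":0,"tz":-0.03,"ax":0,"ay":0,"az":0,"hand":0},{"tx":-0.12,"ty":0,"tz":-0.25,"ax":0,"ay":0,"az":0,"hand":0},{"tx":-0.12,"ty":0,"tz":-0.5,"ax":0,"ay":0,"az":0,"hand":0},{"tx":-0.12,"ty":0,"tz":-0.75,"ax":0,"ay":0,"az":0,"hand":0}]'
python3 -m jog '[{"tx":0,"ty":0.2,"tz":0,"ax":0,"ay":0,"az":0.155,"hand":0},{"tx":0,"ty":0.4,"tz":0,"ax":0,"ay":0,"az":0.31,"hand":0},{"tx":0.05,"ty":0.6,"tz":0,"ax":0,"ay":0,"az":0.465,"hand":0},{"tx":0.1,"ty":0.8,"tz":0,"ax":0,"ay":0,"az":0.62,"hand":0},{"tx":0.1,"ty":0.98,"tz":0,"ax":0,"ay":0,"az":0.775,"hand":0}]'
python3 - <<'E'
from h import *
delta(at(214,345))
s=snapshot("scene");P=cloud(s);px=s["pixels"][...,0]
q=P[125:185,355:435].reshape(-1,3);q=q[(q[:,2]>15)&(q[:,2]<130)];print("rack",np.percentile(q,[1,50,99],axis=0).round())
crop(s,"scene9.png",220,120,440,340,2.5)
E
```

```text
time: 8.73
tool_pos: [543.7, -129.8, 349.2]
tcp_rot: [180.0, -0.2, 168.0]
ft_force: [1.2, 0.0, 0.1]
finger_gap: -0.0
time: 9.15
tool_pos: [559.4, 18.7, 349.1]
tcp_rot: [-180.0, -0.0, 132.8]
ft_force: [0.2, 0.3, -0.4]
finger_gap: -0.3
 t9.15 tool [559.4  18.7 349.1] rot [-1.7996e+02 -5.0000e-02  1.3282e+02] F [ 0.2  0.3 -0.4] gap -0.3 -> tx,ty,tz [0.796 0.455 0.028]
rack [[476. 316.  19.]
 [562. 354.  67.]
 [637. 424. 103.]]
```

View pics/scene9.png

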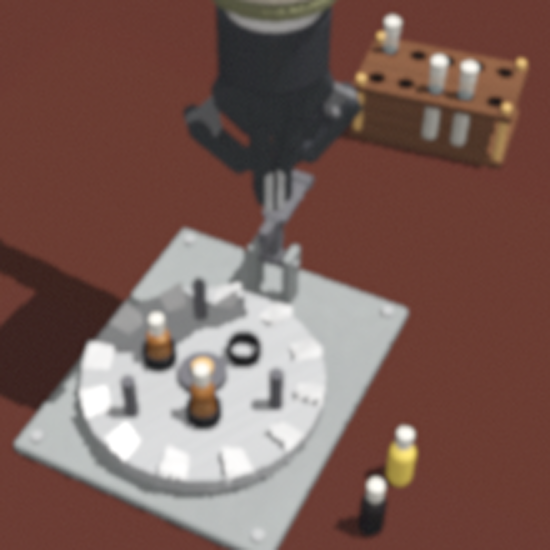

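```bash
python3 -m jog '[{"tx":0.16,"ty":0.09,"tz":0,"ax":0,"ay":0,"az":0.155,"hand":0},{"tx":0.32,"ty":0.18,"tz":0,"ax":0,"ay":0,"az":0.31,"hand":0},{"tx":0.48,"ty":0.27,"tz":0,"ax":0,"ay":0,"az":0.465,"hand":0},{"tx":0.64,"ty":0.37,"tz":0,"ax":0,"ay":0,"az":0.62,"hand":0},{"tx":0.8,"ty":0.455,"tz":0,"ax":0,"ay":0,"az":0.775,"hand":0}]'
python3 -m jog '[{"tx":0,"ty":0,"tz":0,"ax":0,"ay":0,"az":0.1,"hand":0},{"tx":0,"ty":0,"tz":0.15,"ax":0,"ay":0,"az":0.1,"hand":0},{"tx":0,"ty":0,"tz":0.3,"ax":0,"ay":0,"az":0.1,"hand":0},{"tx":0,"ty":0,"tz":0.44,"ax":0,"ay":0,"az":0.1,"hand":0},{"tx":0,"ty":0,"tz":0.44,"ax":0,"ay":0,"az":0.1,"hand":0}]'
python3 - <<'E'
from h import *
for X,Z in [(75,104),(54,106),(40,112),(30,114),(24,114),(18,114)]:delta(at(128+X+11,Z+173),(X,Z))
for n,b in [("scene",(240,140,400,280)),("side",(250,150,410,290))]:
    s=snapshot(n);crop(s,n+"10.png",*b,4)
E
```

```text
time: 9.62
tool_pos: [527.4, 152.2, 349.1]
tcp_rot: [-180.0, 0.0, 98.0]
ft_force: [0.7, 0.4, -0.3]
finger_gap: 0.1
time: 10.03
tool_pos: [525.8, 150.7, 278.2]
tcp_rot: [-179.5, 0.1, 93.8]
ft_force: [-2.0, 0.1, -0.8]
finger_gap: -0.0
(75, 104) t10.03 tool [525.8 150.7 278.2] rot [-1.7954e+02  7.0000e-02  9.3840e+01] F [-2.   0.1 -0.8] gap -0.0 -> tx,ty,tz [0.012 0.018 0.008]
(54, 106) t10.03 tool [525.8 150.7 278.2] rot [-1.7954e+02  7.0000e-02  9.3840e+01] F [-2.   0.1 -0.8] gap -0.0 -> tx,ty,tz [-0.128  0.017 -0.006]
(40, 112) t10.03 tool [525.8 150.7 278.2] rot [-1.7954e+02  7.0000e-02  9.3840e+01] F [-2.   0.1 -0.8] gap -0.0 -> tx,ty,tz [-0.222  0.016 -0.045]
(30, 114) t10.03 tool [525.8 150.7 278.2] rot [-1.7954e+02  7.0000e-02  9.3840e+01] F [-2.   0.1 -0.8] gap -0.0 -> tx,ty,tz [-0.288  0.015 -0.059]
(24, 114) t10.03 tool [525.8 150.7 278.2] rot [-1.7954e+02  7.0000e-02  9.3840e+01] F [-2.   0.1 -0.8] gap -0.0 -> tx,ty,tz [-0.328  0.015 -0.059]
(18, 114) t10.03 tool [525.8 150.7 278.2] rot [-1.7954e+02  7.0000e-02  9.3840e+01] F [-2.   0.1 -0.8] gap -0.0 -> tx,ty,tz [-0.368  0.014 -0.059]
```

View pics/scene10.png

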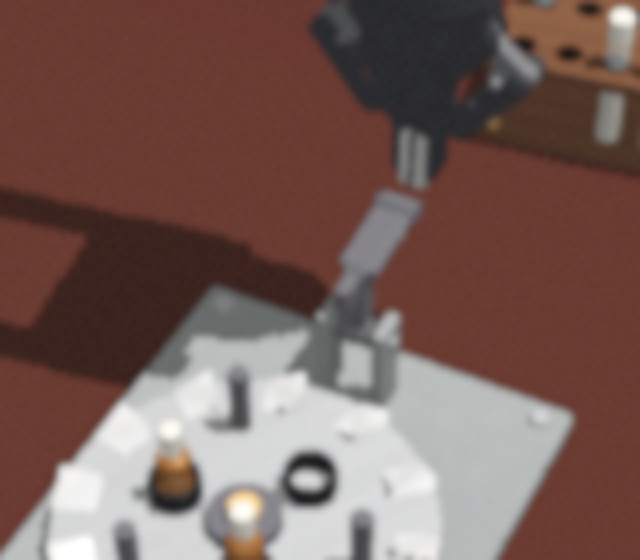

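View pics/side10.png

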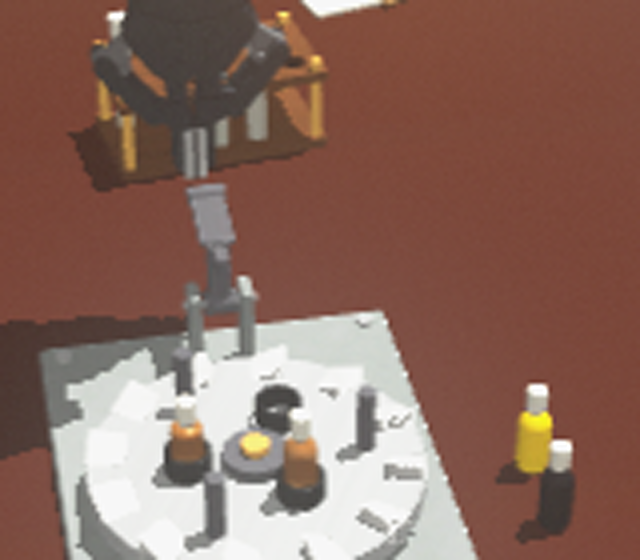

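```bash
python3 -m jog '[{"tx":-0.05,"ty":0.01,"tz":0.01,"ax":0,"ay":0,"az":0,"hand":0},{"tx":-0.1,"ty":0.01,"tz":0.01,"ax":0,"ay":0,"az":0,"hand":0},{"tx":-0.15,"ty":0.01,"tz":0,"ax":0,"ay":0,"az":0,"hand":0},{"tx":-0.2,"ty":0.01,"tz":-0.03,"ax":0,"ay":0,"az":0,"hand":0},{"tx":-0.25,"ty":0.01,"tz":-0.05,"ax":0,"ay":0,"az":0,"hand":0}]'
python3 - <<'E'
from h import *
for X,Z in [(40,112),(30,114),(24,114),(18,114)]:delta(at(128+X+11,Z+173),(X,Z))
for n,b in [("scene",(240,140,400,280)),("side",(250,150,410,290))]:
    s=snapshot(n);crop(s,n+"11.png",*b,4)
E
```

```text
time: 10.55
tool_pos: [532.9, 115.2, 295.7]
tcp_rot: [179.7, -0.3, 93.8]
ft_force: [0.2, 6.8, 7.3]
finger_gap: -0.0
(40, 112) t10.55 tool [532.9 115.2 295.7] rot [179.68  -0.31  93.83] F [0.2 6.8 7.3] gap -0.0 -> tx,ty,tz [ 0.017 -0.016  0.071]
(30, 114) t10.55 tool [532.9 115.2 295.7] rot [179.68  -0.31  93.83] F [0.2 6.8 7.3] gap -0.0 -> tx,ty,tz [-0.049 -0.017  0.058]
(24, 114) t10.55 tool [532.9 115.2 295.7] rot [179.68  -0.31  93.83] F [0.2 6.8 7.3] gap -0.0 -> tx,ty,tz [-0.089 -0.017  0.057]
(18, 114) t10.55 tool [532.9 115.2 295.7] rot [179.68  -0.31  93.83] F [0.2 6.8 7.3] gap -0.0 -> tx,ty,tz [-0.129 -0.017  0.057]
```

View pics/scene11.png

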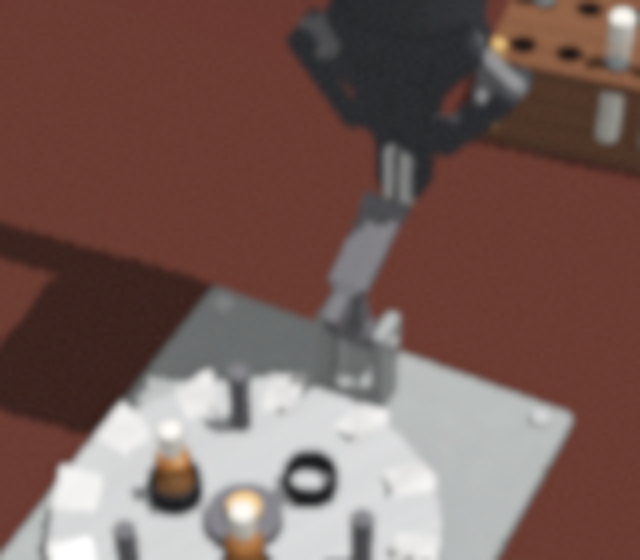

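View pics/side11.png

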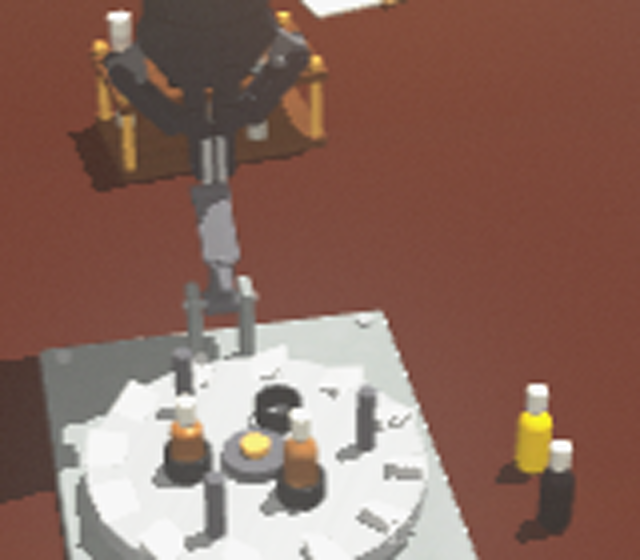

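```bash
python3 -m jog '[{"tx":0.03,"ty":0,"tz":0,"ax":0,"ay":0,"az":0,"hand":0},{"tx":0.08,"ty":0,"tz":0.03,"ax":0,"ay":0,"az":0,"hand":0},{"tx":0.12,"ty":0,"tz":0.08,"ax":0,"ay":0,"az":0,"hand":0},{"tx":0.15,"ty":0,"tz":0.1,"ax":0,"ay":0,"az":0,"hand":0},{"tx":0.15,"ty":0,"tz":0.1,"ax":0,"ay":0,"az":0,"hand":0}]'
python3 - <<'E'
from h import *
for X,Z in [(60,100),(40,112),(30,114)]:delta(at(128+X+11,Z+173),(X,Z))
s=snapshot("scene");crop(s,"scene12.png",240,140,400,280,4)
E
```

```text
time: 11.07
tool_pos: [529.4, 137.4, 273.6]
tcp_rot: [-179.8, 0.0, 93.9]
ft_force: [-0.4, -0.6, 0.5]
finger_gap: -0.1
(60, 100) t11.07 tool [529.4 137.4 273.6] rot [-179.81    0.     93.86] F [-0.4 -0.6  0.5] gap -0.1 -> tx,ty,tz [ 0.002 -0.001  0.004]
(40, 112) t11.07 tool [529.4 137.4 273.6] rot [-179.81    0.     93.86] F [-0.4 -0.6  0.5] gap -0.1 -> tx,ty,tz [-0.131 -0.002 -0.076]
(30, 114) t11.07 tool [529.4 137.4 273.6] rot [-179.81    0.     93.86] F [-0.4 -0.6  0.5] gap -0.1 -> tx,ty,tz [-0.198 -0.003 -0.089]
```

View pics/scene12.png

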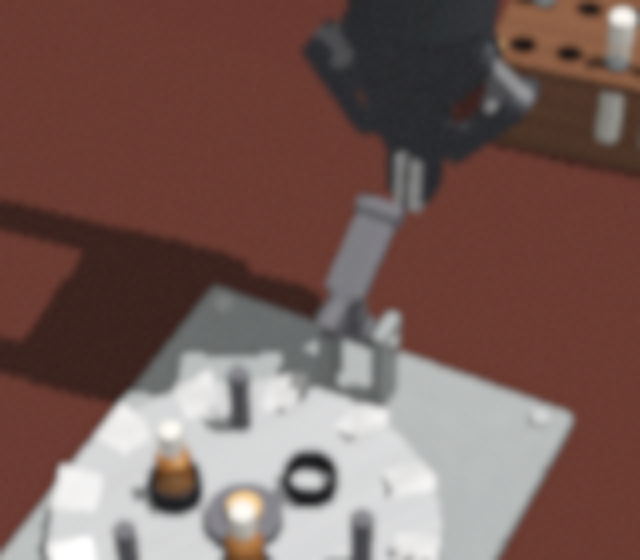

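```bash
python3 -m jog '[{"tx":-0.03,"ty":0,"tz":0,"ax":0,"ay":0,"az":0,"hand":0},{"tx":-0.06,"ty":0,"tz":0,"ax":0,"ay":0,"az":0,"hand":0},{"tx":-0.09,"ty":0,"tz":0,"ax":0,"ay":0,"az":0,"hand":0},{"tx":-0.12,"ty":0,"tz":0,"ax":0,"ay":0,"az":0,"hand":0}]'
python3 - <<'E'
from h import *
for X,Z in [(40,104),(30,106),(20,108)]:delta(at(128+X+11,Z+173),(X,Z))
s=snapshot("scene");crop(s,"scene13.png",240,140,400,280,4)
E
```

```text
time: 11.45
tool_pos: [531.7, 117.6, 276.0]
tcp_rot: [180.0, 0.0, 93.8]
ft_force: [0.1, -0.7, 0.6]
finger_gap: 0.1
(40, 104) t11.45 tool [531.7 117.6 276. ] rot [1.7997e+02 1.0000e-02 9.3760e+01] F [ 0.1 -0.7  0.6] gap 0.1 -> tx,ty,tz [ 0.001 -0.009 -0.007]
(30, 106) t11.45 tool [531.7 117.6 276. ] rot [1.7997e+02 1.0000e-02 9.3760e+01] F [ 0.1 -0.7  0.6] gap 0.1 -> tx,ty,tz [-0.065 -0.009 -0.02 ]
(20, 108) t11.45 tool [531.7 117.6 276. ] rot [1.7997e+02 1.0000e-02 9.3760e+01] F [ 0.1 -0.7  0.6] gap 0.1 -> tx,ty,tz [-0.132 -0.01  -0.034]
```

View pics/scene13.png

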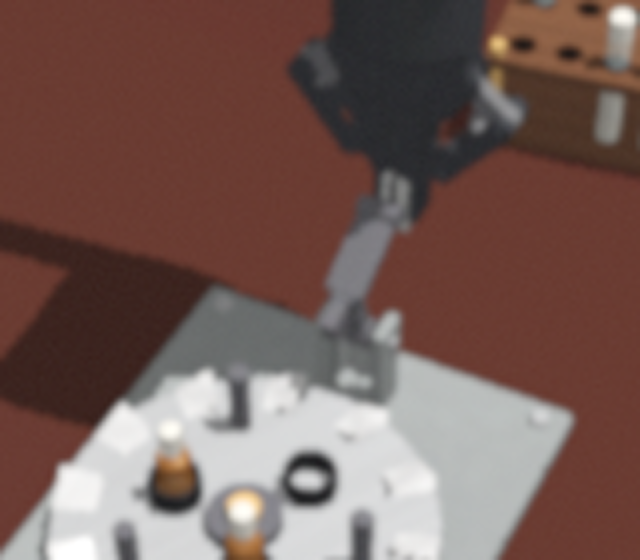

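Good contact now, low force, bar above the tip. Continue inward.

```bash
python3 -m jog '[{"tx":-0.03,"ty":0,"tz":0,"ax":0,"ay":0,"az":0,"hand":0},{"tx":-0.06,"ty":0,"tz":0,"ax":0,"ay":0,"az":0,"hand":0},{"tx":-0.09,"ty":0,"tz":-0.01,"ax":0,"ay":0,"az":0,"hand":0},{"tx":-0.11,"ty":0,"tz":-0.01,"ax":0,"ay":0,"az":0,"hand":0}]'
python3 - <<'E'
from h import *
for X,Z in [(20,104),(10,106),(5,108)]:delta(at(128+X+11,Z+173),(X,Z))
s=snapshot("scene");crop(s,"scene14.png",240,140,400,280,4)
s=snapshot("wrist");crop(s,"wrist14.png",100,100,540,420,1.8)
E
```

```text
time: 11.83
tool_pos: [532.8, 101.2, 277.5]
tcp_rot: [180.0, 0.0, 93.8]
ft_force: [0.0, 0.1, 0.4]
finger_gap: -0.1
(20, 104) t11.83 tool [532.8 101.2 277.5] rot [1.7998e+02 1.0000e-02 9.3770e+01] F [0.  0.1 0.4] gap -0.1 -> tx,ty,tz [-0.023 -0.009  0.004]
(10, 106) t11.83 tool [532.8 101.2 277.5] rot [1.7998e+02 1.0000e-02 9.3770e+01] F [0.  0.1 0.4] gap -0.1 -> tx,ty,tz [-0.09 -0.01 -0.01]
(5, 108) t11.83 tool [532.8 101.2 277.5] rot [1.7998e+02 1.0000e-02 9.3770e+01] F [0.  0.1 0.4] gap -0.1 -> tx,ty,tz [-0.123 -0.01  -0.023]
```

View pics/scene14.png

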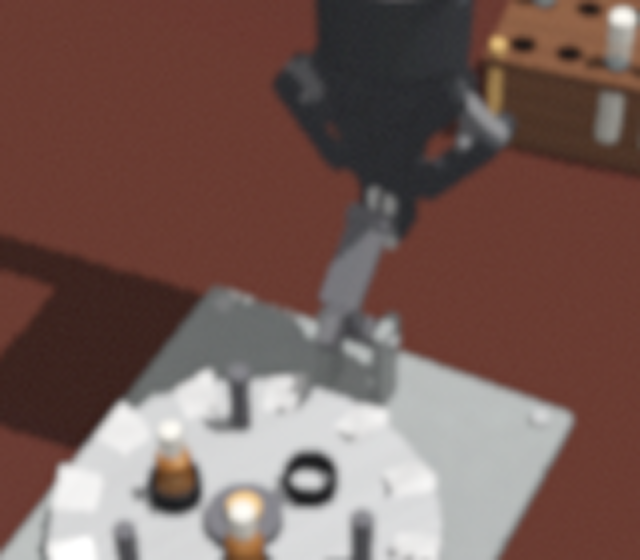

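```bash
python3 -m jog '[{"tx":-0.03,"ty":0,"tz":0,"ax":0,"ay":0,"az":0,"hand":0},{"tx":-0.06,"ty":0,"tz":0,"ax":0,"ay":0,"az":0,"hand":0},{"tx":-0.09,"ty":0,"tz":0,"ax":0,"ay":0,"az":0,"hand":0},{"tx":-0.1,"ty":0,"tz":0,"ax":0,"ay":0,"az":0,"hand":0},{"tx":-0.1,"ty":0,"tz":0,"ax":0,"ay":0,"az":0,"hand":0}]'
python3 - <<'E'
from h import *
for X,Z in [(20,104),(10,106),(5,108)]:delta(at(128+X+11,Z+173),(X,Z))
s=snapshot("scene");crop(s,"scene15.png",240,140,400,280,4)
s=snapshot("side");crop(s,"side15.png",250,150,410,290,4)
E
```

```text
time: 12.35
tool_pos: [533.6, 86.4, 277.2]
tcp_rot: [-180.0, 0.0, 93.8]
ft_force: [-0.4, -0.5, -0.2]
finger_gap: 0.3
(20, 104) t12.35 tool [533.6  86.4 277.2] rot [-1.800e+02  1.000e-02  9.375e+01] F [-0.4 -0.5 -0.2] gap 0.3 -> tx,ty,tz [ 0.076 -0.009  0.001]
(10, 106) t12.35 tool [533.6  86.4 277.2] rot [-1.800e+02  1.000e-02  9.375e+01] F [-0.4 -0.5 -0.2] gap 0.3 -> tx,ty,tz [ 0.009 -0.009 -0.012]
(5, 108) t12.35 tool [533.6  86.4 277.2] rot [-1.800e+02  1.000e-02  9.375e+01] F [-0.4 -0.5 -0.2] gap 0.3 -> tx,ty,tz [-0.024 -0.009 -0.026]
```

View pics/scene15.png

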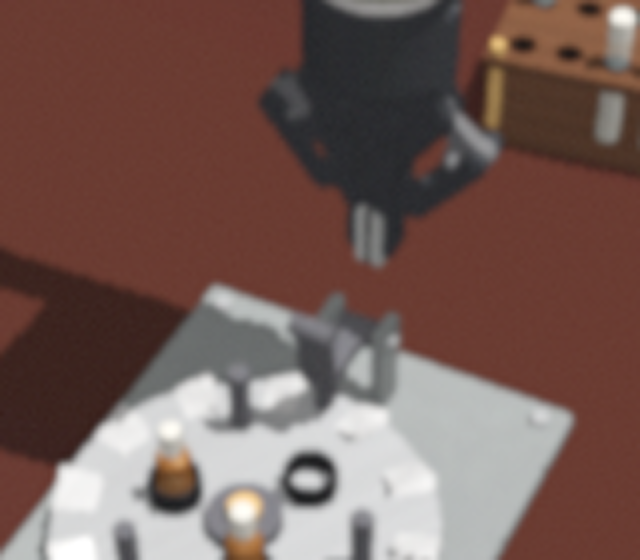

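View pics/side15.png

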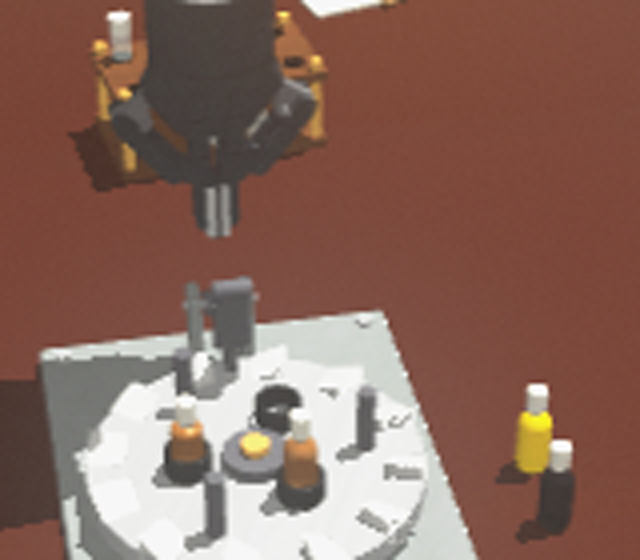

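```bash
python3 -m jog '[{"tx":0.1,"ty":0,"tz":-0.1,"ax":0,"ay":0,"az":0,"hand":0},{"tx":0.2,"ty":0,"tz":-0.3,"ax":0,"ay":0,"az":0,"hand":0},{"tx":0.4,"ty":0,"tz":-0.5,"ax":0,"ay":0,"az":0,"hand":0},{"tx":0.6,"ty":0,"tz":-0.7,"ax":0,"ay":0,"az":0,"hand":0},{"tx":0.6,"ty":0,"tz":-0.7,"ax":0,"ay":0,"az":0,"hand":0}]'
python3 m.py
python3 - <<'E'
from h import *
H=at(128,62)
for n,b,c in [("scene",(220,200,400,350),(300,205,350,255)),("side",(250,200,410,320),(285,205,325,250))]:
    s=snapshot(n);crop(s,n+"16.png",*b,{"scene":4,"side":5}[n]);P=cloud(s)
    Q=P[c[1]:c[3],c[0]:c[2]].reshape(-1,3);q=Q[(np.hypot(Q[:,0]-536.5,Q[:,1]-15)<45)&(Q[:,2]>62)&(Q[:,2]<140)];t=q[q[:,2]>q[:,2].max()-5]
    print(n,"pawl top max",q[:,2].max().round(1),"topmean",t.mean(0).round(1))
E
```

```text
time: 12.87
tool_pos: [528.4, 181.0, 389.6]
tcp_rot: [179.4, -0.2, 94.0]
ft_force: [1.1, 0.5, 1.1]
finger_gap: 0.1
 t12.87 tool [528.4 181.  389.6] rot [179.43  -0.23  93.96] F [1.1 0.5 1.1] gap 0.1 -> tx,ty,tz [-2.057 -0.159  1.034]
scene 3.4 48 [607.5 -57.2  80.9] r 66.6 ang 3.3
scene 123.4 48 [504.7  -5.6  82. ] r 66.2 ang 123.2
scene 243.4 52 [ 512.2 -120.    80.6] r 65.7 ang -116.0
side 3.4 40 [606.  -58.1  80.5] r 65.1 ang 2.6
side 123.4 36 [504.1  -7.   80.9] r 65.4 ang 124.3
side 243.4 44 [ 511.1 -120.2   80.4] r 66.3 ang -116.8
scene pawl top max 117.1 topmean [536.5  14.9 114.3]
side pawl top max 116.0 topmean [535.6  14.  113.4]
```

View pics/scene16.png

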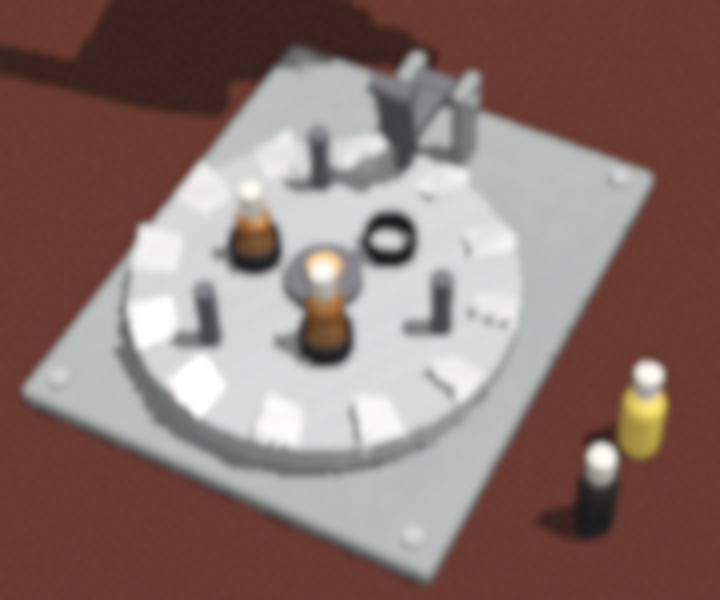

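View pics/side16.png

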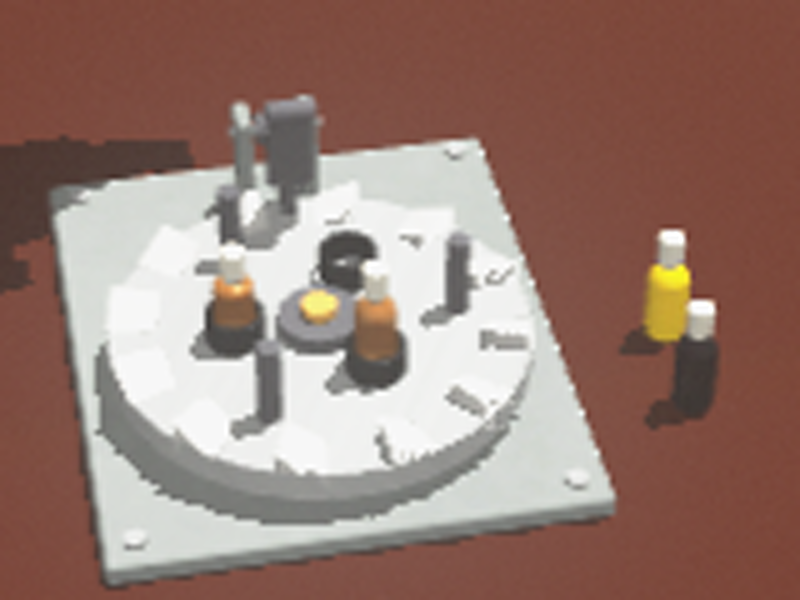

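```bash
python3 -m jog '[{"tx":0,"ty":0,"tz":0,"ax":0,"ay":0,"az":0,"hand":0},{"tx":0,"ty":0,"tz":0,"ax":0,"ay":0,"az":0,"hand":0},{"tx":0,"ty":0,"tz":0,"ax":0,"ay":0,"az":0,"hand":0}]'
python3 -c "
from bench import *
print(hand_in())"
```

```text
time: 13.32
tool_pos: [527.5, 175.9, 380.9]
tcp_rot: [-179.9, 0.0, 93.7]
ft_force: [-0.2, 0.6, -0.2]
finger_gap: -0.2
the job is handed in; nothing more can be done
None
```

I handed the job in at about 13 s: the wheel is one notch back and the pawl has dropped into the new notch. I lifted the pawl with the closed fingertip and swung it over to rest thrown back. Then I pushed one peg clockwise for one notch, pushed the pawl back over, and took the hand up and away.

**Last checks:**
- **Wheel:** the three pegs measured about -30.8°, -29.7° and -29.9° from their starting angles, so about -30° overall. That is roughly 1° of scatter between the pegs and between the two cameras.
- **Pawl:** the top of its cross-bar is within about 1.5 mm of where it was when down at the start, so it is fully home and not sitting on a ramp.
- **Surroundings:** in the last close-up pictures the vials stand in their cups. The rack looked unmoved in the views up to just before the hand withdrew. I did not check the jar and dish again, but the arm never went near them.

**One thing went wrong on the way:** on the first push back, the fingertip rode up about 10 mm against the cross-bar, with about 10 N of contact force. I backed off, lowered the tip and repeated the push, which then went cleanly.

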